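# Stack the wash-day things on the two crates in order

## Task

Tidy the wash-day things into two neat piles on the crates, moving them one at a time in this order: the peg tub onto the long low crate, the steel soap dish onto the tub's lid, the bar of soap into the dish, the washing-powder carton onto the tall crate, and last the scrub brush, bristles down, onto the carton. Set each one down upright, centred on what carries it and lined up lengthwise with it, placing and not dropping it. Leave the bucket, the bottle and the scoop where they are.

Things in the scene. Friction and masses are not known exactly. Their poses are not given: they have to be found in the camera images.
- low_crate: Long low upturned wooden crate with a flat slatted top of five boards, fixed to the bench. 190 (its x) x 130 (its y) x 45 mm high. Origin at the centre of its underside, z up, so its top is 45 mm above the origin; x along its length.
- tall_crate: Shorter, taller upturned wooden crate with a flat slatted top of four boards, fixed to the bench. 150 (its x) x 130 (its y) x 85 mm high. Origin at the centre of its underside, z up, top 85 mm above it; x along its length.
- peg_tub: Translucent clothes-peg tub with wooden pegs inside and a flat white lid latched shut at both ends; rigid, does not open. 130 (x) x 68 (y) x 52 mm high. Origin at the centre of its underside, z up, x along its length. Loose, about 0.25 kg, stands upright on the bench.
- soap_dish: Shallow open steel soap dish: a rectangular tray, outside 112 (x) x 62 (y) x 18 mm high, walls 4 mm, inner floor 4 mm above its underside (opening 104 x 54 mm). Origin at the centre of its underside, z up, x along its length. Loose, about 0.15 kg, open side up.
- soap_bar: Plain beige bar of washing soap, 84 (x) x 40 (y) x 44 mm high. Origin at the centre of its underside, z up, x along its length. Loose, about 0.18 kg.
- powder_box: Closed brown cardboard carton of washing powder, rigid, 110 (x) x 64 (y) x 60 mm high. Origin at the centre of its underside, z up, x along its length. Loose, about 0.35 kg.
- scrub_brush: Black scrub brush lying bristles down. Back: 140 (x) x 52 (y) mm, 20 mm thick, from 22 to 42 mm above the origin; below it a stiff bristle block 128 x 44 mm, 22 mm high, on which it stands. Origin at the centre of the bristle tips, z up, x along its length. Loose, about 0.16 kg.
- bucket: Small yellow plastic bucket with a wire handle, 170 mm across the rim, 160 mm high, origin at the centre of its underside. Loose bystander, to be left alone.
- bottle: White closed plastic bottle, 72 mm across, 210 mm high, origin at the centre of its underside. Loose bystander, to be left alone.
- scoop: Steel scoop lying on the bench between the two crates: square pan 85 x 60 x 28 mm with a 100 mm round handle; origin on the underside near where the handle meets the pan, x from handle to pan. Loose bystander, to be left alone.
Things that resemble listed ones, but are neither listed nor needed, are in the scene too. There is more than one size of the peg_tub; the job needs the largest. Several things look just like the tall_crate: the one meant starts nearest to the robot's base.

How it is judged:
By the outcome, as a careful person would: the job done as asked, in the order asked, and still so for the second after the job is handed in, with the robot touching nothing.
It also fails if it takes over 138 s, if anything falls off the work surface, if the arm or the gripper's body presses on something with over 40 N, if the wrist force passes 120 N, or if a joint passes its speed limit or range.

## Robot

A 6-joint arm with a two-finger parallel gripper is mounted at the origin on the work surface. World frame = base frame: x ahead of the robot, y to its left, z up, the work surface at z = 0. Lengths are in m, angles in rad, forces in N, time in s.
With the tool pointing down it reaches from about 0.4 to 0.825 m from the base axis. Payload 7 kg.
Tool frame: the origin (TCP) lies at the very end of the fingers, on their centre line; the grasp point (between the pads) lies 19 mm behind it; x points along the fingers, y is the direction in which the jaws open and shut, and the axes are right-handed (so a half turn about x gives the same grasp; the last joint's range is limited). The gripper opens to 88 mm and grips with 3 to 60 N. Pads are 19 mm wide; open, the fingers measure 130 mm over their backs; the gripper's body (78 mm by 193 mm) begins 47 mm behind the grasp point.
Start: joints at [-1.06, 0.359, 0.012, 0, -1.224, -0.288], TCP at [0.149, -0.658, 0.198] pointing down, gripper open.
Joint ranges: [-3.07, 3.07], [-1.43, 2.12], [-1.02, 1.25], [-3.03, 1.67], [-3.05, -0], [-3.03, 3.03]. Speed limits (rad/s): [2.39, 2.39, 3.01, 3.14, 3.14, 3.14].

## Interface

Orientations are given as [roll, pitch, yaw] about the fixed x, y, z axes, in that order (R = Rz(yaw) Ry(pitch) Rx(roll)).
In Python, from station import arm, cams gives the robot as it stands. The module is installed in compiled form; this text tells all that it offers.
- The arm moves only by the tool carry_out, never from a script. Its argument "deltas" is a list of rows, each a list of 6 numbers: the shift along the tool's x, y, z in units of 0.04 m (1.0 is 0.04 m), then the turn, a rotation vector about the tool's x, y, z in units of 4 degrees (1.0 is 4 degrees). In form: [[tx, ty, tz, ax, ay, az], ...]. A call has 1 to 5 rows; each row shifts and turns the pose as measured when the row begins, along the tool's axes as they then stand; what a row does not reach is not made up. A row lasts 1/10 s, in which the tool goes at most 50 mm and 8.59 degrees, less where a joint would pass 70% of its speed; a pose out of reach is approached as far as the arm can. A call with a number of a shift or a turn outside -1 to 1 is refused whole. A call with a gripper value outside its range is refused whole. "hand" is the closure, from 0 (fully open) to 1 (shut), set as the call begins (left out, the last holds). The fingers move at their own pace and stop on an object; "newtons" is the grip in N (left out, the last holds). Time passes only in rows, so rows that do not move let the fingers close. It gives the time, the measured TCP pose, the force and the opening at its end, in the units of the state.
- arm.get_state(): the state, without advancing time (a new reading comes with each control period).
- cams.grab_frame(name): name is "scene" or "top" or "wrist"; returns a dict with "pixels" (400x640x3 uint8, red, green, blue), "fx", "fy", "cx", "cy" (pixels), "T" (4x4, takes a point from camera to world coordinates); the wrist camera has in their place "hand_eye" (4x4, takes a point from camera to tool coordinates, whose origin is the TCP and whose axes are the tool frame's). Camera axes: x right, y up, looking along -z (the intrinsics and any distortion apply to the point x, -y, -z); pixel columns grow to the right and rows downward; lengths in m; the calibration is good to about 2 mm. A picture is of the moment at which its call begins: read the wrist's pose just before it. There is no depth.
- arm.job_done(): hands the job in, once; it reports no verdict.
The state is a dict: "t": time; "q": joint angles; "qd": joint speeds; "joint_efforts": joint torques, N m; "eef_pos": TCP position; "ee_rot": TCP orientation; "force": force on the tool from outside, world axes, zero at the start; "moment": the same for the moment, N m; "width": finger opening in m.
Only numpy, scipy, OpenCV 4.12 (cv2) and the standard library are available. Lean on these libraries where they do the work, as an engineer would, in place of code of your own. Each camera call takes 0.05 s, during which the arm holds its last target.

## Working session

There is one attempt and no reset: what is moved stays moved. The work goes in short steps, Python scripts to look and compute and a tool call to move; the robot and the scene stay as the last step left them, time stands still between calls to the robot, and variables do not carry over. Pictures are saved under pics/ and viewed, and the job is handed in when it is done.

Besides the shell and the picture viewer there is one more tool, called after "Request:" by a JSON object that holds its "name" and its "arguments", one argument or row to a line. carry_out: Moves the arm, as the interface text tells. Shifts and turns lie within -1 to 1; 1 stands for 0.04 m of shift or 4 degrees of turn. Its arguments: {"type":"object","properties":{"deltas":{"type":"array","items":{"type":"array","items":{"type":"number","minimum":-1,"maximum":1}}},"hand":{"type":"number"},"newtons":{"type":"number"}},"required":["deltas"]}

```bash
mkdir -p pics; ls; python3 - <<'E'
from station import arm,cams
import cv2,numpy as np
print(arm.get_state())
for n in ["scene","top","wrist"]:
    f=cams.grab_frame(n)
    cv2.imwrite(f"pics/{n}0.png",f["pixels"][:,:,::-1])
    np.save(f"pics/{n}0.npy",f,allow_pickle=True)
    print(n,{k:(np.round(v,4).tolist() if k!="pixels" else v.shape) for k,v in f.items()})
E
```

```text
pics
{'t': 0.0, 'q': array([-1.05987319e+00,  3.59440611e-01,  1.10513059e-02, -3.42253058e-04,
       -1.22410800e+00, -2.88083235e-01]), 'qd': array([ 1.51017824e-03,  1.04031333e-03, -5.84591911e-05, -1.94982461e-03,
        3.43239883e-04,  5.38262579e-04]), 'joint_efforts': array([-2.35414765e-03, -5.82719207e+01,  2.93051201e+01,  6.99707866e+00,
        7.05183222e-03, -1.63949671e-04]), 'eef_pos': array([ 0.14900782, -0.65778934,  0.19688613]), 'ee_rot': array([1.67196794, 1.56906517, 1.89469128]), 'force': array([-0.8193218 ,  0.85332254,  0.1411228 ]), 'moment': array([-0.03002507,  0.01112346,  0.01914307]), 'width': 0.08767738910144024}
scene {'pixels': (400, 640, 3), 'fx': 408.4236, 'fy': 408.4236, 'cx': 321.5477, 'cy': 202.2311, 'T': [[-0.4793, -0.7289, 0.4889, 1.2601], [0.8776, -0.4028, 0.2598, 0.3064], [0.0076, 0.5536, 0.8327, 1.366], [0.0, 0.0, 0.0, 1.0]]}
top {'pixels': (400, 640, 3), 'fx': 500.81, 'fy': 500.81, 'cx': 331.3988, 'cy': 205.4978, 'T': [[-0.0487, 0.9732, -0.2246, 0.096], [-0.9988, -0.0474, 0.0113, -0.0953], [0.0004, 0.2249, 0.9744, 1.7751], [0.0, 0.0, 0.0, 1.0]]}
wrist {'pixels': (400, 640, 3), 'fx': 302.2425, 'fy': 302.2425, 'cx': 318.6603, 'cy': 202.9887, 'hand_eye': [[-0.0014, 0.2501, -0.9682, -0.1863], [1.0, -0.0002, -0.0015, 0.0006], [-0.0006, -0.9682, -0.2501, -0.0674], [0.0, 0.0, 0.0, 1.0]]}
```

View pics/scene0.png

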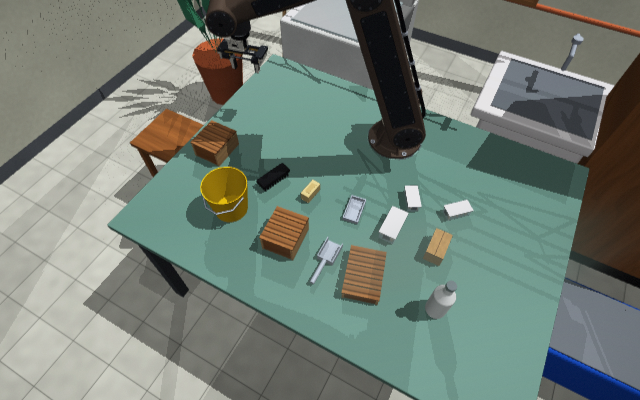

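View pics/top0.png

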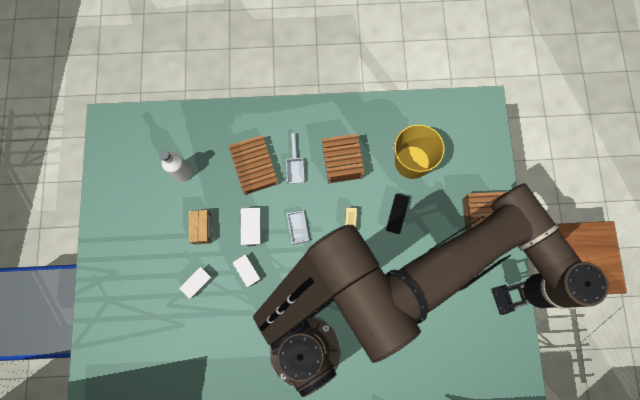

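View pics/wrist0.png

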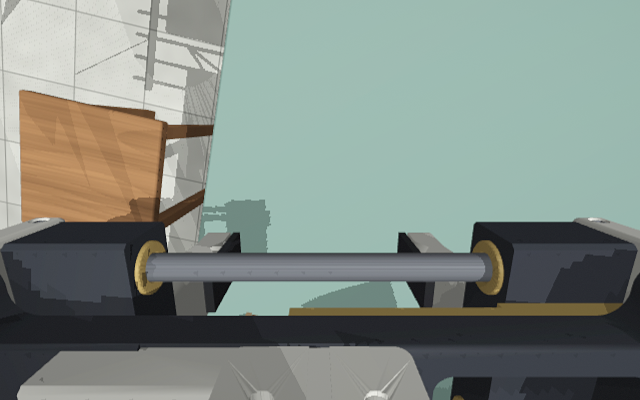

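```bash
cat > h.py <<'E'
import numpy as np,cv2
from scipy.spatial.transform import Rotation as R
from scipy.optimize import least_squares
def load(n): return np.load(f"pics/{n}.npy",allow_pickle=True).item()
def Tw(f): return f["T"]
def ray(f,u,v):
    T=f["T"];d=T[:3,:3]@np.array([(u-f["cx"])/f["fx"],-(v-f["cy"])/f["fy"],-1.]);return T[:3,3],d
def bp(f,u,v,z):
    o,d=ray(f,u,v);return o+d*(z-o[2])/d[2]
def proj(f,P):
    P=np.atleast_2d(P);c=(P-f["T"][:3,3])@f["T"][:3,:3]
    return np.c_[f["cx"]+f["fx"]*c[:,0]/-c[:,2],f["cy"]-f["fy"]*c[:,1]/-c[:,2]]
def Rt(e): return R.from_euler("xyz",e).as_matrix()
def grab(cams,arm,n,save):
    s=arm.get_state();f=cams.grab_frame(n)
    if n=="wrist":
        T=np.eye(4);T[:3,:3]=Rt(s["ee_rot"]);T[:3,3]=s["eef_pos"];f["T"]=T@f["hand_eye"];f["tcp"]=T
    np.save(f"pics/{save}.npy",f,allow_pickle=True)
    cv2.imwrite(f"pics/{save}.png",f["pixels"][:,:,::-1]);return f,s
def crop(save,out,x0,y0,x1,y1,k):
    im=cv2.imread(f"pics/{save}.png")[y0:y1,x0:x1]
    im=cv2.resize(im,None,fx=k,fy=k,interpolation=cv2.INTER_CUBIC)
    for x in range((x0//20+1)*20,x1,20):
        cv2.putText(im,str(x),(int((x-x0)*k),8),0,.3,(0,0,255));im[:12,int((x-x0)*k)]=(0,0,255)
    for y in range((y0//20+1)*20,y1,20):
        cv2.putText(im,str(y),(0,int((y-y0)*k)),0,.3,(0,0,255));im[int((y-y0)*k),:10]=(0,0,255)
    cv2.imwrite(f"pics/{out}.png",im)
E
python3 - <<'E'
from h import *
f=load("top0");g=load("scene0")
for n,u,v,z in [("low",253,165,.045),("tallA",342,157,.085),("tallB",487,205,.085),("tub1",250,226,.052),("tub2",247,270,.05),("tub3",195,282,.05),("dish",298,227,.018),("soap",351,216,.044),("box",199,226,.06),("brush",398,213,.042),("scoop",295,170,.02),("bottle",174,160,.2),("bucket",420,150,.16)]:
    p=bp(f,u,v,z);print(n,p.round(3),np.hypot(*p[:2]).round(3),proj(g,p).round(0))
crop("top0","c1",140,110,350,310,3.8)
crop("top0","c2",310,110,530,260,3.6)
crop("scene0","c3",320,170,500,330,4)
E
```

```text
low [0.659 0.16  0.045] 0.678 [[364. 269.]]
tallA [ 0.66  -0.161  0.085] 0.679 [[285. 225.]]
tallB [ 0.461 -0.654  0.085] 0.8 [[209. 140.]]
tub1 [0.434 0.173 0.052] 0.467 [[393. 221.]]
tub2 [0.281 0.185 0.05 ] 0.336 [[411. 194.]]
tub3 [0.249 0.363 0.05 ] 0.44 [[457. 206.]]
dish [0.428 0.007 0.018] 0.428 [[353. 207.]]
soap [ 0.454 -0.183  0.044] 0.489 [[308. 189.]]
box [0.441 0.349 0.06 ] 0.562 [[438. 242.]]
brush [ 0.457 -0.35   0.042] 0.575 [[272. 174.]]
scoop [0.64  0.011 0.02 ] 0.64 [[329. 250.]]
bottle [0.638 0.397 0.2  ] 0.752 [[442. 277.]]
bucket [ 0.647 -0.424  0.16 ] 0.774 [[224. 182.]]
```

View pics/c1.png

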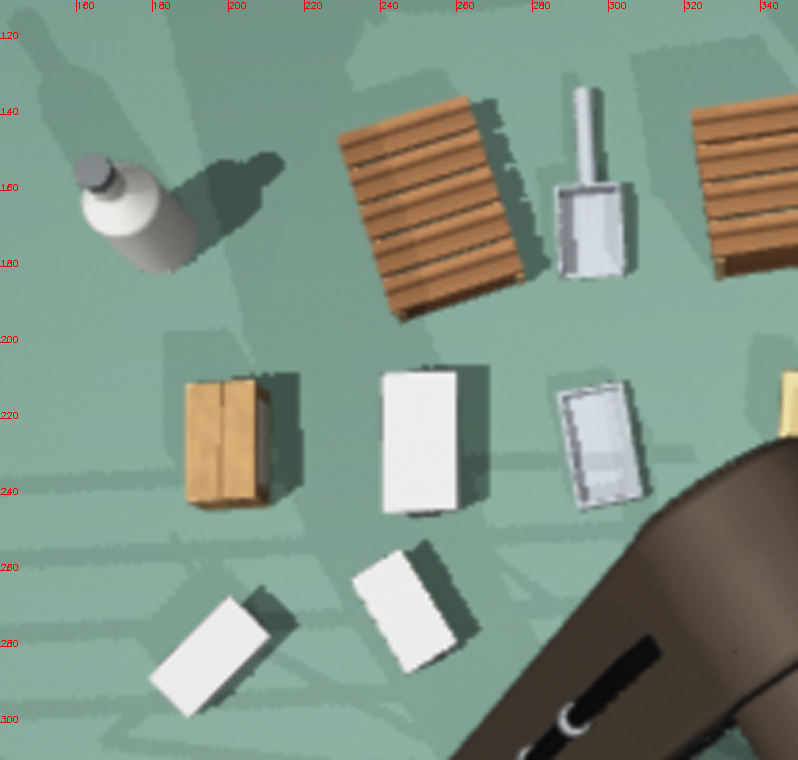

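View pics/c2.png

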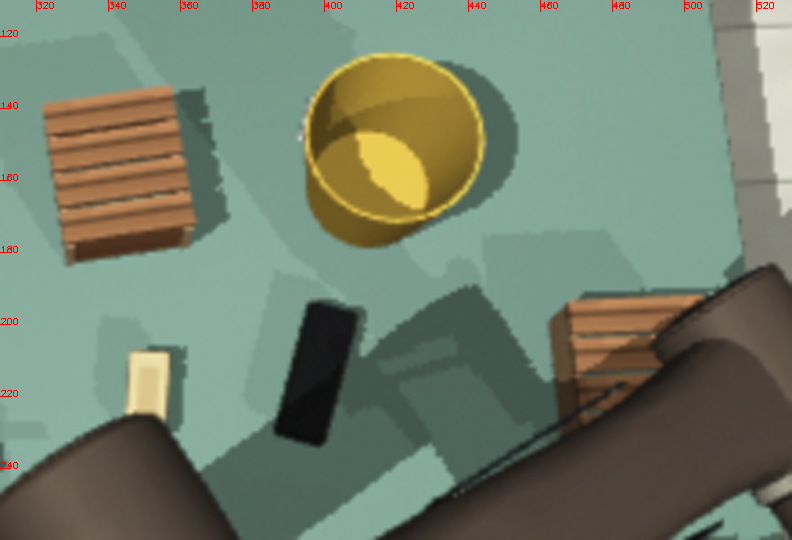

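View pics/c3.png

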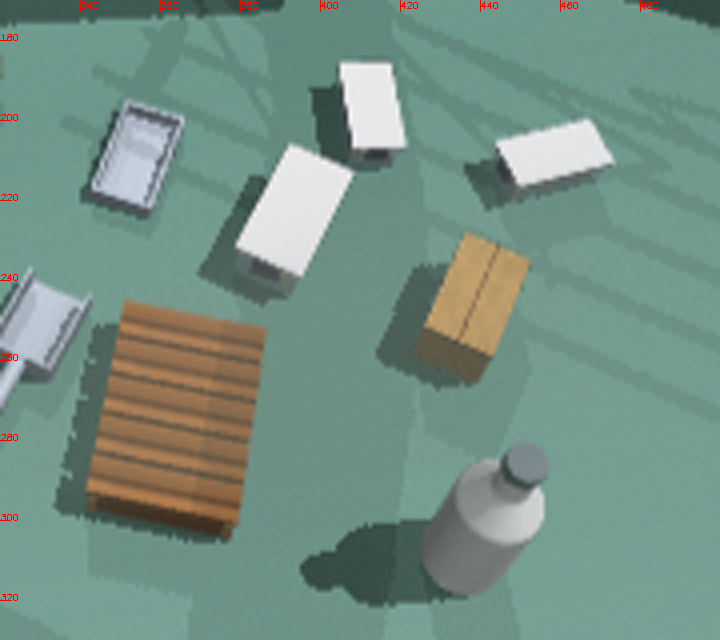

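```bash
cat >> h.py <<'E'
def fitbox(obs,size,z,guess):
    # obs: list of (frame, [(corner_id,u,v)]) corners of top face ids 0:(+,+)1:(-,+)2:(-,-)3:(+,-), z = top height
    C=np.array([[1,1],[-1,1],[-1,-1],[1,-1]])*np.array(size)/2
    def pts(p):
        c,s=np.cos(p[2]),np.sin(p[2]);return np.c_[C@np.array([[c,s],[-s,c]])+p[:2],np.full(4,z)]
    def res(p):
        P=pts(p);o=[]
        for f,l in obs:
            q=proj(f,P)
            for i,u,v in l:o+=list(q[i]-[u,v])
        return o
    r=least_squares(res,guess);return r.x,np.array(r.fun).reshape(-1,2)
def goto(s,pos,yaw,n=None,down=True):
    """rows for TCP target pos, tool x down, tool z at heading yaw"""
    A=Rt(s["ee_rot"]);z=np.array([np.cos(yaw),np.sin(yaw),0]);x=np.array([0,0,-1.]);B=np.c_[x,np.cross(z,x),z]
    rv=np.degrees(R.from_matrix(A.T@B).as_rotvec())/4;d=A.T@(np.array(pos)-s["eef_pos"])/.04
    m=int(np.ceil(max(abs(rv).max(),abs(d).max())-1e-6)) ; m=max(m,1)
    if n:m=n
    print("tcp",s["eef_pos"].round(4),"rows",m,"t",round(s["t"],1));print("total",d.round(3),rv.round(3));print("per row",np.r_[d/m,rv/m].round(3).tolist())
E
python3 - <<'E'
from h import *
from station import arm
s=arm.get_state();A=Rt(s["ee_rot"]);print(A.round(3))
f=load("top0")
k=3.8;a=lambda l:[(i,x/3.8+140-.5,y/3.8+110-.5) for i,x,y in l]
b=lambda l:[(i,x/3.6+310-.5,y/3.6+110-.5) for i,x,y in l]
g=lambda r:(r[0][:2].round(4).tolist(),np.degrees(r[0][2]).round(2),np.abs(r[1]).max().round(1))
print("low",g(fitbox([(f,a([(0,338,135),(3,468,95),(2,524,275),(1,397,312)]))],(.19,.13),.045,(.65,.16,0.1))))
print("tub",g(fitbox([(f,a([(0,383,371),(3,457,371),(2,458,512),(1,382,513)]))],(.13,.068),.052,(.43,.17,0))))
print("dish",g(fitbox([(f,a([(0,556,392),(3,622,380),(2,645,497),(1,578,510)]))],(.112,.062),.018,(.43,0,0))))
print("box",g(fitbox([(f,a([(0,186,382),(3,254,379),(2,257,497),(1,187,502)]))],(.11,.064),.06,(.43,.35,0))))
print("tall",g(fitbox([(f,b([(0,42,103),(3,172,86),(2,195,225),(1,65,243)]))],(.15,.13),.085,(.66,-.16,0))))
print("tall?",g(fitbox([(f,b([(0,42,103),(3,172,86),(2,195,225),(1,65,243)]))],(.13,.15),.085,(.66,-.16,0))))
print("brush",g(fitbox([(f,b([(0,309,299),(3,358,312),(2,322,445),(1,274,430)]))],(.14,.052),.042,(.45,-.35,0))))
print("soap",bp(f,128/3.6+310,351/3.6+110,.044),bp(f,170/3.6+310,351/3.6+110,.044))
goto(s,[.2,-.6,.38],0)
goto(s,[.43,-.17,.35],0)
E
```

```text
[[-0.    -0.221  0.975]
 [ 0.001  0.975  0.221]
 [-1.     0.001 -0.   ]]
low ([0.6663, 0.1598], np.float64(15.75), np.float64(1.0))
tub ([0.435, 0.1725], np.float64(-1.08), np.float64(0.6))
dish ([0.4304, 0.0089], np.float64(8.57), np.float64(0.4))
box ([0.4438, 0.3534], np.float64(1.31), np.float64(0.4))
tall ([0.6676, -0.1629], np.float64(5.59), np.float64(0.7))
tall? ([0.6674, -0.163], np.float64(5.72), np.float64(3.4))
brush ([0.4587, -0.347], np.float64(-19.13), np.float64(0.6))
soap [ 0.48539265 -0.16518195  0.044     ] [ 0.48338272 -0.20648451  0.044     ]
tcp [ 0.149  -0.6579  0.1971] rows 5 t 0.1
total [-4.571  1.136  1.562] [ 3.19  -0.004 -0.019]
per row [-0.914, 0.227, 0.312, 0.638, -0.001, -0.004]
tcp [ 0.149  -0.6579  0.1971] rows 11 t 0.1
total [-3.809 10.35   9.545] [ 3.19  -0.004 -0.019]
per row [-0.346, 0.941, 0.868, 0.29, -0.0, -0.002]
```

Request:
{"name": "carry_out", "arguments": {
  "deltas": [
    [-0.95,0.3,0.8,0.3,0,0],
    [-0.95,0.4,0.9,0.3,0,0],
    [-0.95,0.6,0.9,0.3,0,0],
    [-0.6,0.9,0.9,0.3,0,0],
    [0,0.9,0.9,0.3,0,0]
  ]
}}

```text
t: 0.65
eef_pos: [0.2931, -0.5139, 0.3263]
ee_rot: [1.924, 1.56, 2.029]
force: [1.5, 0.1, 1.1]
width: 0.0876
```

Request:
{"name": "carry_out", "arguments": {
  "deltas": [
    [0,1,0.9,0.3,0,0],
    [0,1,0.9,0.3,0,0],
    [0,1,0.8,0.3,0,0],
    [0,1,0.4,0.3,0,0],
    [0,1,0,0.2,0,0]
  ]
}}

```text
t: 1.15
eef_pos: [0.398, -0.3068, 0.3268]
ee_rot: [1.998, 1.559, 2.002]
force: [1.6, 1.1, 0.2]
width: 0.0879
```

```bash
python3 - <<'E'
from h import *
from station import arm
s=arm.get_state();goto(s,[.5,-.25,.33],0)
E
```

```text
tcp [ 0.398  -0.3068  0.3268] rows 3 t 1.1
total [-0.077  1.41   2.555] [ 0.053 -0.069 -0.151]
per row [-0.026, 0.47, 0.852, 0.018, -0.023, -0.05]
```

Request:
{"name": "carry_out", "arguments": {
  "deltas": [
    [0,0.9,0,0,0,0],
    [0,0.9,-0.1,0,0,0],
    [0,0.8,-0.2,0,0,0],
    [0,0,0,0,0,-0.1]
  ]
}}

```text
t: 1.55
eef_pos: [0.3845, -0.195, 0.3274]
ee_rot: [2.31, 1.564, 2.317]
force: [0.7, 0.2, 0.4]
width: 0.0875
```

```bash
python3 - <<'E'
from h import *
from station import arm,cams
f,s=grab(cams,arm,"wrist","w1");print(s["eef_pos"],s["qd"].round(3))
goto(s,[.385,.17,.33],0)
E
```

```text
[ 0.38450765 -0.19502493  0.32741448] [ 0.064 -0.    -0.041  0.091  0.041 -0.048]
tcp [ 0.3845 -0.195   0.3274] rows 10 t 1.6
total [-0.019  9.125  0.081] [ 0.107 -0.066 -0.072]
per row [-0.002, 0.913, 0.008, 0.011, -0.007, -0.007]
```

View pics/w1.png

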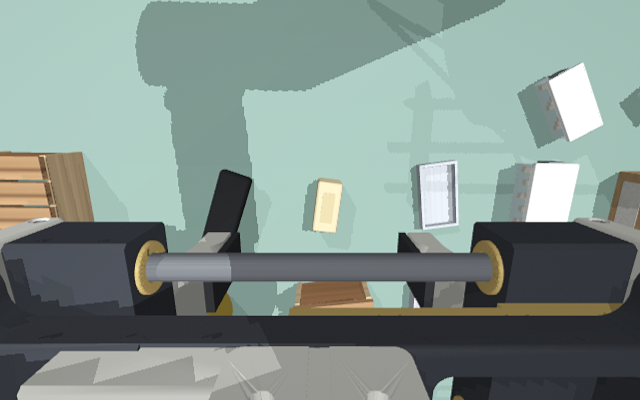

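Request:
{"name": "carry_out", "arguments": {
  "deltas": [
    [0,0.9,1,0,0,0],
    [0,1,1,0,0,0],
    [0,1,1,0,0,0],
    [0,1,0,0,0,0],
    [0,0.9,0,0,0,0]
  ]
}}

```text
t: 2.1
eef_pos: [0.4971, -0.0138, 0.3266]
ee_rot: [2.897, 1.566, 2.896]
force: [1.0, -0.6, 1.0]
width: 0.0874
```

Request:
{"name": "carry_out", "arguments": {
  "deltas": [
    [0,0,0,0,0,0]
  ]
}}

```text
t: 2.2
eef_pos: [0.4979, -0.0113, 0.3256]
ee_rot: [2.963, 1.564, 2.965]
force: [0.4, -0.6, 0.2]
width: 0.0881
```

```bash
python3 - <<'E'
from h import *
from station import arm,cams
f,s=grab(cams,arm,"wrist","w2");print(s["eef_pos"],s["qd"].round(3))
goto(s,[.73,.0,.33],0)
E
```

```text
[ 0.49789808 -0.01131441  0.32564429] [-0.039  0.019  0.005  0.014 -0.009  0.044]
tcp [ 0.4979 -0.0113  0.3256] rows 6 t 2.2
total [-0.146  0.274  5.802] [ 0.022 -0.091 -0.016]
per row [-0.024, 0.046, 0.967, 0.004, -0.015, -0.003]
```

View pics/w2.png

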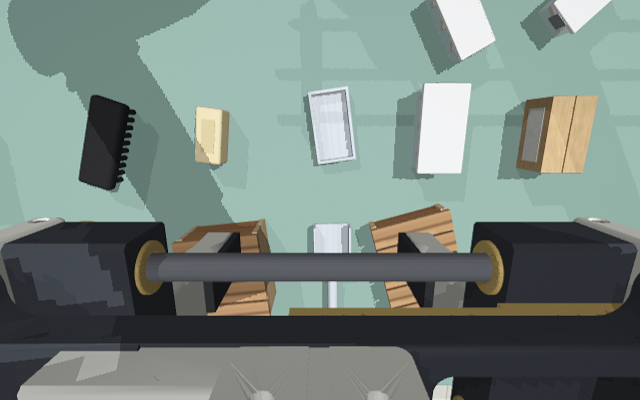

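Request:
{"name": "carry_out", "arguments": {
  "deltas": [
    [0,0,1,0,0,0],
    [0,0,1,0,0,0],
    [0,0,1,0,0,0],
    [0,0,1,0,0,0],
    [0,0.2,1,0,0,0]
  ]
}}

```text
t: 2.75
eef_pos: [0.7022, -0.0126, 0.327]
ee_rot: [2.858, 1.568, 2.857]
force: [0.3, 0.2, 0.6]
width: 0.0877
```

Request:
{"name": "carry_out", "arguments": {
  "deltas": [
    [0,0,1,0,0,0],
    [0,0,0,0,0,0]
  ]
}}

```text
t: 2.95
eef_pos: [0.7473, -0.0166, 0.3203]
ee_rot: [-3.042, 1.561, -3.046]
force: [0.5, 0.4, -1.5]
width: 0.0877
```

```bash
python3 - <<'E'
from h import *
from station import arm,cams
f,s=grab(cams,arm,"wrist","w3");print(s["eef_pos"],s["qd"].round(3))
f,s=grab(cams,arm,"top","top1")
f,s=grab(cams,arm,"scene","scene1")
crop("w2","w2a",60,70,340,220,2.8)
crop("w2","w2b",300,70,620,200,2.4)
E
```

```text
[ 0.74731598 -0.01662563  0.320308  ] [-0.018 -0.041 -0.043 -0.012 -0.005  0.006]
```

View pics/w3.png

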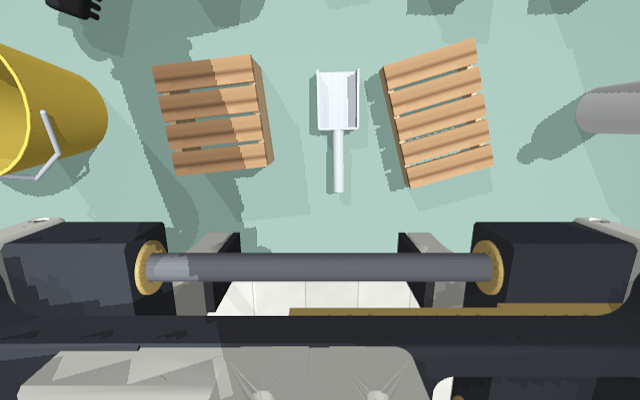

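View pics/w2a.png

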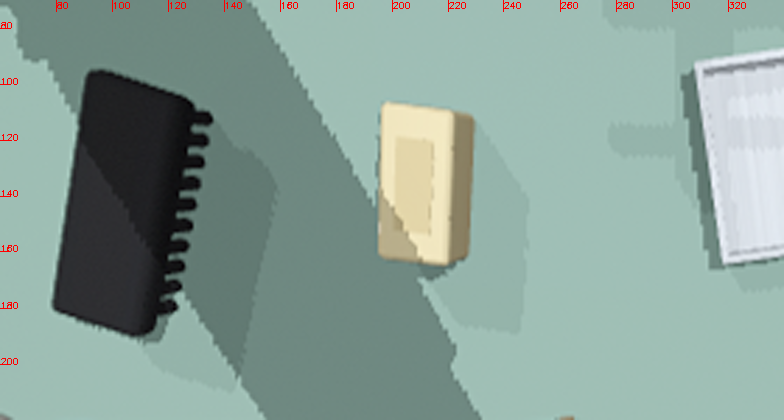

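View pics/w2b.png

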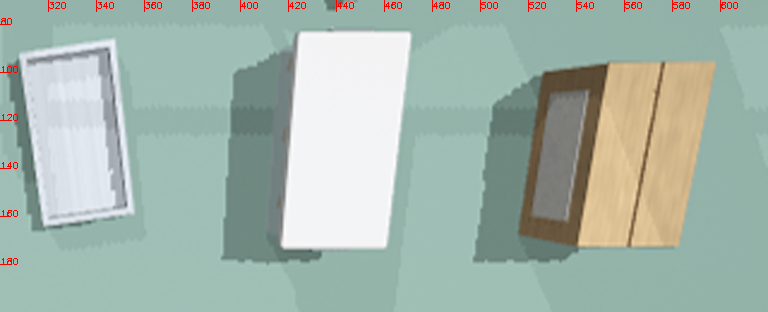

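```bash
python3 - <<'E'
from h import *
crop("w3","w3a",140,30,290,190,4.5)
crop("w3","w3b",360,30,510,200,4.5)
E
```

```text
(no output)
```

View pics/w3a.png

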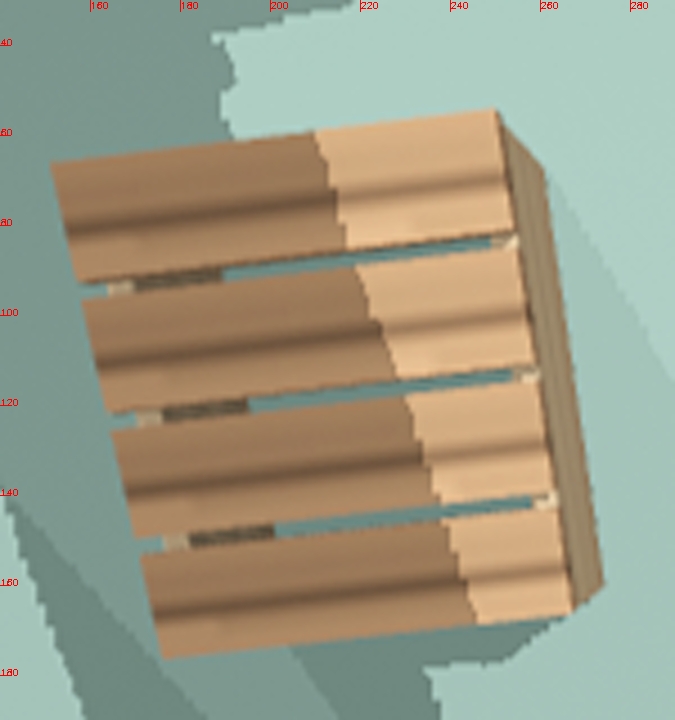

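View pics/w3b.png

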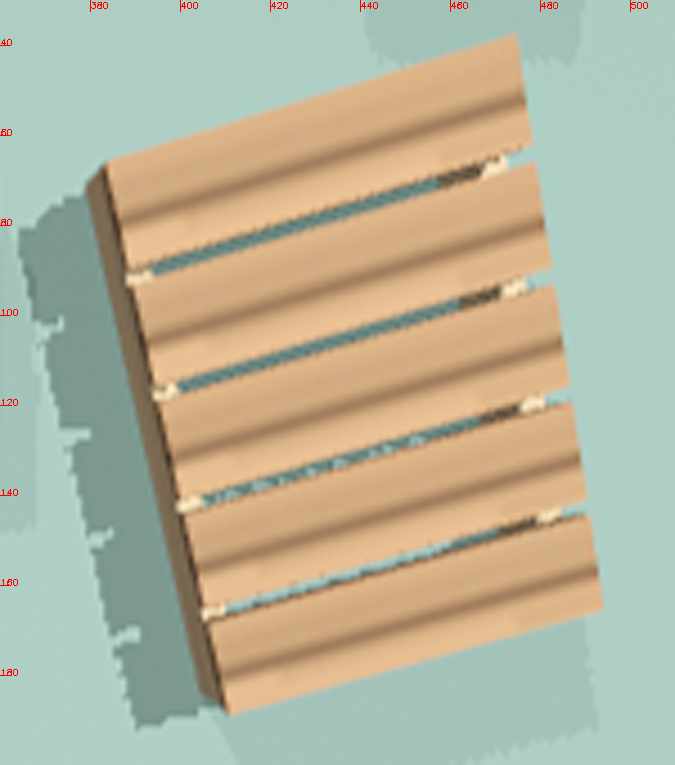

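View pics/top1.png

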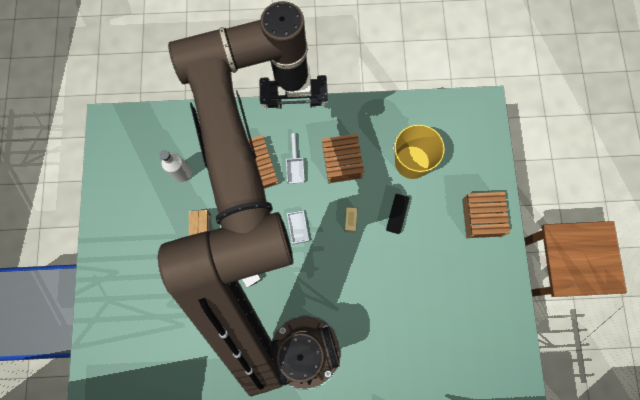

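```bash
cat > fit1.py <<'E'
from h import *
f=load("top0");w2=load("w2");w3=load("w3")
def c(k,x0,y0): return lambda l:[(i,x/k+x0-.5+.5/k,y/k+y0-.5+.5/k) for i,x,y in l]
a=c(3.8,140,110);b=c(3.6,310,110);wa=c(2.8,60,70);wb=c(2.4,300,70);va=c(4.5,140,30);vb=c(4.5,360,30)
D={"low":(a([(0,338,135),(3,468,95),(2,524,275),(1,397,312)]),w3,vb([(1,516,34),(2,107,161),(0,603,606),(3,229,714)]),(.19,.13),.045,(.65,.16,.1)),
"tall":(b([(0,42,103),(3,172,86),(2,195,225),(1,65,243)]),w3,va([(1,496,110),(2,51,163),(0,572,611),(3,163,658)]),(.15,.13),.085,(.66,-.16,0)),
"tub":(a([(0,383,371),(3,457,371),(2,458,512),(1,382,513)]),w2,wb([(1,411,32),(2,298,32),(0,388,248),(3,281,248)]),(.13,.068),.052,(.43,.17,0)),
"dish":(a([(0,556,392),(3,622,380),(2,645,497),(1,578,510)]),w2,wb([(1,115,38),(2,20,56),(0,134,213),(3,45,228)]),(.112,.062),.018,(.43,0,0)),
"box":(a([(0,186,382),(3,254,379),(2,257,497),(1,187,502)]),w2,wb([(1,715,62),(2,608,63),(0,680,246),(3,577,246)]),(.11,.064),.06,(.43,.35,0)),
"brush":(b([(0,309,299),(3,358,312),(2,322,445),(1,274,430)]),w2,wa([(1,197,100),(2,88,68),(0,155,338),(3,51,305)]),(.14,.052),.042,(.45,-.35,0)),
"soap":([],w2,wa([(1,457,110),(2,380,101),(0,449,266),(3,378,256)]),(.084,.04),.044,(.45,-.18,0)),
}
for n,(t,w,l,sz,z,g) in D.items():
    for nm,o in (("top",[(f,t)]),("wrist",[(w,l)]),("both",[(f,t),(w,l)])):
        if nm!="wrist" and not t: continue
        x,r=fitbox(o,sz,z,g);print(n,nm,x[:2].round(4),np.degrees(x[2]).round(2),np.abs(r).max().round(1))
E
python3 fit1.py
```

```text
low top [0.6658 0.1593] 15.75 1.0
low wrist [0.6668 0.1642] 16.2 2.4
low both [0.6667 0.1635] 16.13 2.4
tall top [ 0.6671 -0.1634] 5.59 0.7
tall wrist [ 0.668  -0.1601] 6.03 2.8
tall both [ 0.6679 -0.1605] 5.97 2.8
tub top [0.4345 0.1721] -1.08 0.6
tub wrist [0.4349 0.1745] 0.36 0.3
tub both [0.4348 0.1741] 0.13 0.9
dish top [0.4299 0.0085] 8.56 0.4
dish wrist [0.4306 0.0121] 8.64 0.7
dish both [0.4305 0.0115] 8.62 1.2
box top [0.4433 0.353 ] 1.31 0.4
box wrist [0.4423 0.3554] 0.97 0.6
box both [0.4424 0.3551] 1.01 0.8
brush top [ 0.4582 -0.3475] -19.13 0.6
brush wrist [ 0.457  -0.3386] -19.01 2.5
brush both [ 0.4573 -0.34  ] -19.06 3.4
soap wrist [ 0.4447 -0.1768] -6.94 0.7
```

```bash
cat > fit2.py <<'E'
exec(open("fit1.py").read().split("for n,(t,w")[0])
names=list(D);C=np.array([[1,1],[-1,1],[-1,-1],[1,-1]])
def rot(fr,r):
    g=dict(fr);T=fr["T"].copy();T[:3,:3]=R.from_rotvec(r).as_matrix()@T[:3,:3];g["T"]=T;return g
def res(p,split=False):
    o=[];W={id(w2):rot(w2,p[0:3]),id(w3):rot(w3,p[3:6])}
    for j,n in enumerate(names):
        t,w,l,sz,z,_=D[n];q=p[7+3*j:10+3*j];c_,s_=np.cos(q[2]),np.sin(q[2])
        P=np.c_[C*np.array(sz)/2@np.array([[c_,s_],[-s_,c_]])+q[:2],np.full(4,z)]
        a_=proj(f,P)
        for i,u,v in t:o+=[*((a_[i]-[u,v])*1)]
        b_=proj(W[id(w)],P)
        d=(b_-[w["cx"],w["cy"]]);b_=b_+d*p[6]*((d/w["fx"])**2).sum(1)[:,None]
        for i,u,v in l:o+=[*(b_[i]-[u,v])]
    return np.array(list(o)+list(p[:6]*100)+[p[6]*10])
p0=np.r_[np.zeros(7),np.concatenate([D[n][5] for n in names])]
r=least_squares(res,p0,loss="soft_l1")
print("rot deg",np.degrees(r.x[:6]).round(2),"k1",r.x[6].round(3))
for j,n in enumerate(names): q=r.x[7+3*j:10+3*j];print(n,q[:2].round(4),np.degrees(q[2]).round(2))
print(np.abs(r.fun).max(),np.sqrt((res(r.x)**2).mean()))
E
python3 fit2.py; python3 -c "
from station import arm
for _ in range(3): print(arm.get_state()['ee_rot'],arm.get_state()['eef_pos'])"
```

```text
rot deg [-0.43 -0.1  -0.02 -0.39  0.09 -0.02] k1 -0.013
low [0.6658 0.1611] 15.7
tall [ 0.667  -0.1639] 5.91
tub [0.4353 0.1712] 0.1
dish [0.4311 0.0085] 8.59
box [0.4423 0.3533] 0.9
brush [ 0.4574 -0.3471] -19.73
soap [ 0.4453 -0.1812] -6.91
3.866224744211067 0.8497380869485085
[-3.11655631  1.56582743 -3.12035492] [ 0.74414433 -0.0162174   0.32487778]
[-3.11655631  1.56582743 -3.12035492] [ 0.74414433 -0.0162174   0.32487778]
[-3.11655631  1.56582743 -3.12035492] [ 0.74414433 -0.0162174   0.32487778]
```

```bash
python3 - <<'E'
from h import *
from station import arm
goto(arm.get_state(),[.435,.171,.13],0)
E
```

```text
tcp [ 0.7441 -0.0162  0.3249] rows 8 t 3.1
total [ 4.91   4.652 -7.722] [-0.054 -0.071  0.002]
per row [0.614, 0.581, -0.965, -0.007, -0.009, 0.0]
```

Request:
{"name": "carry_out", "arguments": {
  "deltas": [
    [0,0.6,-1,0,0,0],
    [0,0.6,-1,0,0,0],
    [0.6,0.6,-1,0,0,0],
    [0.7,0.6,-1,0,0,0],
    [0.8,0.6,-1,0,0,0]
  ]
}}

```text
t: 3.6
eef_pos: [0.5502, 0.0949, 0.2509]
ee_rot: [0.4, 1.564, 0.389]
force: [0.9, 1.9, 0.1]
width: 0.0874
```

Request:
{"name": "carry_out", "arguments": {
  "deltas": [
    [0.8,0.6,-1,0,0,0],
    [0.8,0.6,-1,0,0,0],
    [0.8,0.4,-0.7,0,0,0],
    [0,0,0,0,0,0]
  ]
}}

```text
t: 4.0
eef_pos: [0.4431, 0.1523, 0.1621]
ee_rot: [0.622, 1.554, 0.613]
force: [0.4, -0.4, 0.5]
width: 0.0877
```

```bash
python3 - <<'E'
from h import *
from station import arm,cams
f,s=grab(cams,arm,"wrist","w4")
goto(s,[.435,.171,.012],0)
E
```

```text
tcp [0.4431 0.1523 0.1621] rows 4 t 4.0
total [ 3.755  0.429 -0.259] [-0.136  0.198 -0.14 ]
per row [0.939, 0.107, -0.065, -0.034, 0.049, -0.035]
```

View pics/w4.png

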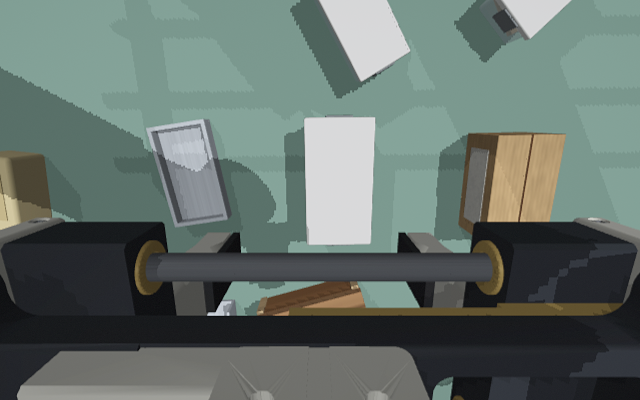

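```bash
cat >> h.py <<'E'
def corr(fr,a=-.41):
    g=dict(fr);T=fr["T"].copy();T[:3,:3]=R.from_rotvec([np.radians(a),0,0]).as_matrix()@T[:3,:3];g["T"]=T;return g
def wfit(name,pts,size,z,guess):
    for c in (0,-.41):
        x,r=fitbox([(corr(load(name),c),pts)],size,z,guess);print("corr",c,x[:2].round(4),np.degrees(x[2]).round(2),np.abs(r).max().round(1))
E
python3 - <<'E'
from h import *
wfit("w4",[(1,375,117.5),(2,305,117.5),(0,370.5,243.5),(3,305.5,243)],(.13,.068),.052,(.43,.17,0))
E
```

```text
corr 0 [0.4344 0.1747] -0.46 1.9
corr -0.41 [0.4344 0.1725] -0.45 1.8
```

Request:
{"name": "carry_out", "arguments": {
  "deltas": [
    [0.8,0.25,-0.15,-0.06,0.1,-0.07],
    [0.9,0.25,-0.1,-0.06,0.1,-0.07],
    [0.7,0,0,0,0,0],
    [0.5,0,0,0,0,0]
  ],
  "hand": 0
}}

```text
t: 4.45
eef_pos: [0.4452, 0.1777, 0.0571]
ee_rot: [0.605, 1.542, 0.607]
force: [0.1, -0.2, 0.5]
width: 0.0877
```

```bash
python3 - <<'E'
from h import *
from station import arm,cams
goto(arm.get_state(),[.435,.172,.012],0)
E
```

```text
tcp [0.4452 0.1777 0.0571] rows 2 t 4.5
total [ 1.119 -0.159 -0.283] [ 0.037  0.343 -0.238]
per row [0.56, -0.08, -0.142, 0.019, 0.171, -0.119]
```

Request:
{"name": "carry_out", "arguments": {
  "deltas": [
    [0.4,-0.1,-0.2,0,0.3,-0.2],
    [0.4,-0.05,-0.05,0,0.1,-0.05],
    [0,0,0,0,0,0]
  ]
}}

```text
t: 4.75
eef_pos: [0.4371, 0.1706, 0.025]
ee_rot: [-2.919, 1.567, -2.917]
force: [0.6, -0.8, 0.1]
width: 0.0879
```

```bash
python3 - <<'E'
from h import *
from station import arm,cams
goto(arm.get_state(),[.435,.172,.012],0)
E
```

```text
tcp [0.4371 0.1706 0.025 ] rows 1 t 4.8
total [ 0.326  0.035 -0.05 ] [ 0.021 -0.054  0.012]
per row [0.326, 0.035, -0.05, 0.021, -0.054, 0.012]
```

Request:
{"name": "carry_out", "arguments": {
  "deltas": [
    [0.3,0.04,-0.05,0,-0.05,0],
    [0,0,0,0,0,0]
  ]
}}

```text
t: 4.95
eef_pos: [0.437, 0.1726, 0.0152]
ee_rot: [0.338, 1.568, 0.339]
force: [-0.1, -0.0, 0.2]
width: 0.0876
```

Request:
{"name": "carry_out", "arguments": {
  "deltas": [
    [0,0,0,0,0,0],
    [0,0,0,0,0,0],
    [0,0,0,0,0,0],
    [0,0,0,0,0,0],
    [0,0,0,0,0,0]
  ],
  "hand": 1,
  "newtons": 25
}}

```text
t: 5.45
eef_pos: [0.4393, 0.1738, 0.0192]
ee_rot: [0.606, 1.563, 0.607]
force: [-0.3, 0.5, -2.5]
width: 0.0675
```

```bash
python3 - <<'E'
from h import *
from station import arm,cams
s=arm.get_state();print(s["width"],s["force"]);goto(s,[.435,.172,.012],0)
E
```

```text
0.06750265237425636 [-0.29189473  0.49985683 -2.54907108]
tcp [0.4393 0.1738 0.0192] rows 1 t 5.5
total [ 0.178 -0.047 -0.109] [ 0.016  0.091 -0.063]
per row [0.178, -0.047, -0.109, 0.016, 0.091, -0.063]
```

Request:
{"name": "carry_out", "arguments": {
  "deltas": [
    [-0.8,0,0,0,0.1,0],
    [-1,0,0,0,0,0],
    [-1,0,0,0,0,0],
    [-1,0,0.1,0.9,0,0],
    [0,0,0.5,0.9,0,0]
  ]
}}

```text
t: 5.95
eef_pos: [0.4601, 0.1698, 0.1752]
ee_rot: [-2.982, 1.564, -3.109]
force: [-0.1, 1.9, -1.6]
width: 0.0672
```

```bash
python3 - <<'E'
from h import *
from station import arm,cams
f,s=grab(cams,arm,"wrist","w5");print(s["width"],s["force"]);goto(s,[.666,.161,.13],np.radians(15.7))
crop("w5","w5a",220,60,460,260,3.3)
E
```

```text
0.06721523872099772 [-0.10565322  1.88697103 -1.57330629]
tcp [0.4601 0.1698 0.1752] rows 6 t 6.0
total [1.097 0.433 5.141] [-5.739e+00 -9.400e-02 -4.000e-03]
per row [0.183, 0.072, 0.857, -0.956, -0.016, -0.001]
```

View pics/w5a.png

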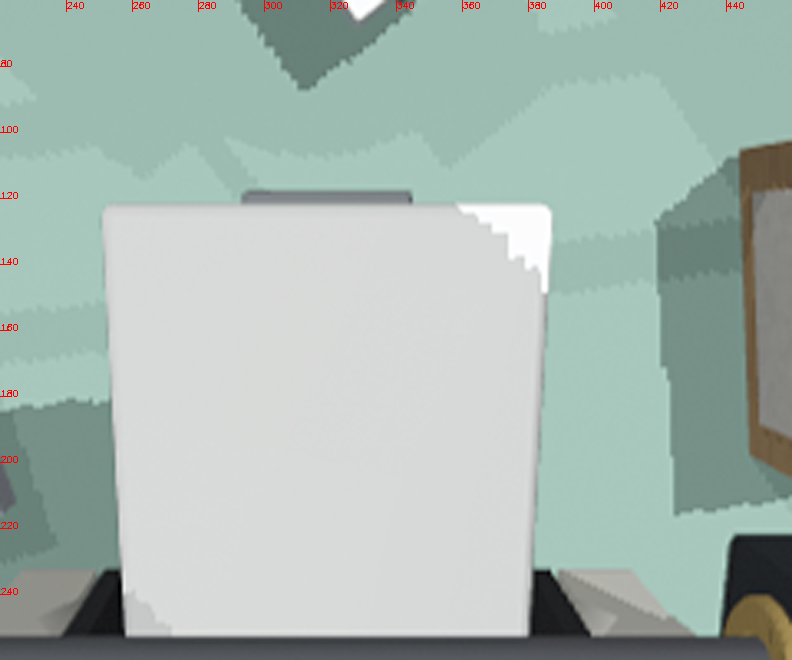

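```bash
cat >> h.py <<'E'
def tool_pt(fr,u,v,tx):
    """point on plane tool x=tx, in tool frame"""
    H=fr["hand_eye"];d=H[:3,:3]@np.array([(u-fr["cx"])/fr["fx"],-(v-fr["cy"])/fr["fy"],-1.]);o=H[:3,3];return o+d*(tx-o[0])/d[0]
E
python3 - <<'E'
from h import *
f=load("w5")
for tx in (-.034,-.036,-.038): print(tx,[tool_pt(f,u,v,tx)[1:].round(4).tolist() for u,v in [(251.2,122.4),(387,122.4)]])
E
```

```text
-0.034 [[-0.0322, -0.0688], [0.0339, -0.0688]]
-0.036 [[-0.0318, -0.0688], [0.0335, -0.0688]]
-0.038 [[-0.0313, -0.0688], [0.033, -0.0688]]
```

Request:
{"name": "carry_out", "arguments": {
  "deltas": [
    [0,0.0,1,-0.95,0,0],
    [0,0,1,-0.95,0,0],
    [0,0,1,-0.95,0,0],
    [0,0,1,-0.95,0,0],
    [0.2,0,0.9,-0.95,0,0]
  ]
}}

```text
t: 6.5
eef_pos: [0.6591, 0.1692, 0.1623]
ee_rot: [2.928, 1.56, -3.141]
force: [0.2, -0.2, -2.0]
width: 0.0676
```

```bash
python3 - <<'E'
from h import *
from station import arm,cams
s=arm.get_state();goto(s,[.6695,.162,.09],np.radians(15.7))
E
```

```text
tcp [0.6591 0.1692 0.1623] rows 2 t 6.5
total [ 1.804 -0.235  0.234] [-0.851 -0.146 -0.036]
per row [0.902, -0.117, 0.117, -0.426, -0.073, -0.018]
```

Request:
{"name": "carry_out", "arguments": {
  "deltas": [
    [0.6,-0.12,0.12,-0.45,-0.07,0],
    [0.6,-0.1,0.1,-0.4,-0.07,0],
    [0.4,0,0,0,0,0]
  ]
}}

```text
t: 6.8
eef_pos: [0.6735, 0.1621, 0.0918]
ee_rot: [2.591, 1.567, 2.868]
force: [-0.7, 0.4, -3.2]
width: 0.0674
```

```bash
python3 - <<'E'
from h import *
from station import arm,cams
s=arm.get_state();goto(s,[.6695,.162,.065],np.radians(15.7))
E
```

```text
tcp [0.6735 0.1621 0.0918] rows 1 t 6.8
total [ 0.67   0.024 -0.094] [ 0.049 -0.043 -0.027]
per row [0.67, 0.024, -0.094, 0.049, -0.043, -0.027]
```

Request:
{"name": "carry_out", "arguments": {
  "deltas": [
    [0.4,0.02,-0.09,0.05,-0.04,0],
    [0.1,0,0,0,0,0]
  ]
}}

```text
t: 7.0
eef_pos: [0.6668, 0.1603, 0.0656]
ee_rot: [3.03, 1.562, -2.98]
force: [0.5, -0.4, -2.3]
width: 0.0672
```

```bash
python3 - <<'E'
from h import *
from station import arm,cams
f,s=grab(cams,arm,"wrist","w6");print(s["force"]);goto(s,[.6695,.162,.063],np.radians(15.7))
E
```

```text
[ 0.53456565 -0.36456218 -2.30852286]
tcp [0.6668 0.1603 0.0656] rows 1 t 7.0
total [0.065 0.022 0.076] [-0.015 -0.126 -0.014]
per row [0.065, 0.022, 0.076, -0.015, -0.126, -0.014]
```

View pics/w6.png

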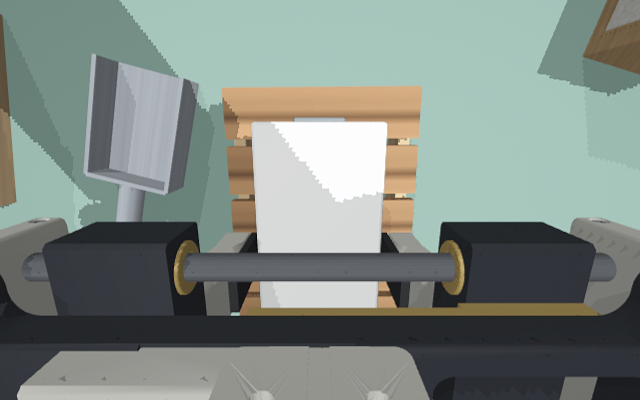

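```bash
python3 - <<'E'
from h import *
f=load("w6")
print("crate",[tool_pt(f,u,v,.0206)[1:].round(4).tolist() for u,v in [(222,87),(421,87)]])
print("tub",[tool_pt(f,u,v,-.035)[1:].round(4).tolist() for u,v in [(252,122.4),(387,122.4)]])
E
```

```text
crate [[-0.0612, -0.0909], [0.0668, -0.091]]
tub [[-0.0314, -0.0685], [0.0339, -0.0685]]
```

```bash
python3 - <<'E'
from h import *
crop("w4","w4a",280,100,400,260,4.5)
w2=load("w2");w4=load("w4")
k=lambda l:[(x/2.4+300-.3,y/2.4+70-.3) for x,y in l]
for f,l in ((w2,k([(411,32),(298,32),(388,248),(281,248)])),(w4,[(375,117.5),(305,117.5),(370.5,243.5),(305.5,243)])):
    P=np.array([bp(f,u,v,.052)[:2] for u,v in l]);print(P.round(4).tolist(),np.linalg.norm(P[0]-P[1]),np.linalg.norm(P[2]-P[3]),np.linalg.norm(P[0]-P[2]),np.linalg.norm(P[1]-P[3]))
w3=load("w3")
k=lambda l:[(x/4.5+360-.4,y/4.5+30-.4) for x,y in l]
P=np.array([bp(w3,u,v,.045)[:2] for u,v in k([(516,34),(107,161),(603,606),(229,714)])]);print(P.round(4).tolist(),np.linalg.norm(P[0]-P[1]),np.linalg.norm(P[2]-P[3]),np.linalg.norm(P[0]-P[2]),np.linalg.norm(P[1]-P[3]))
E
```

```text
[[0.3701, 0.2077], [0.3702, 0.1403], [0.4995, 0.2091], [0.4996, 0.1407]] 0.06737765527347155 0.06845765116565117 0.12946401277921193 0.12940872889967384
[[0.3707, 0.2081], [0.3702, 0.1421], [0.4985, 0.2085], [0.497, 0.14]] 0.0659598722496568 0.06847734065135562 0.1278050626423852 0.12689970630034417
[[0.5599, 0.2009], [0.5957, 0.0765], [0.7362, 0.2516], [0.7731, 0.1272]] 0.1294186678550357 0.12972594815530103 0.1834223633560626 0.18442542642107704
```

View pics/w4a.png

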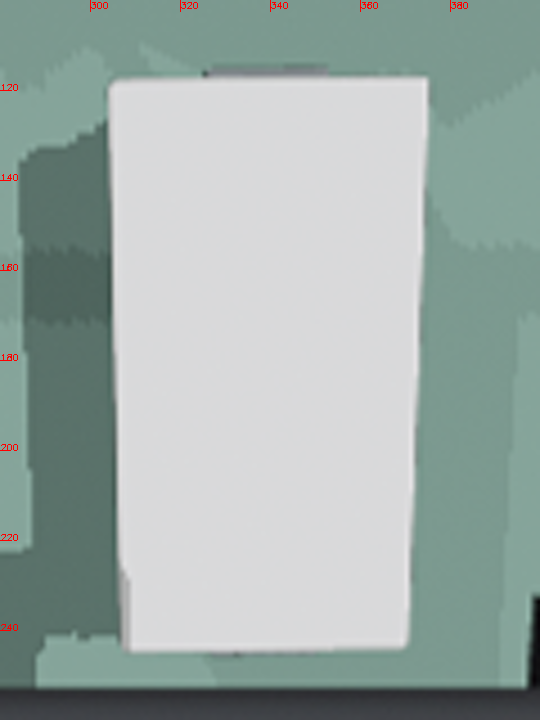

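Request:
{"name": "carry_out", "arguments": {
  "deltas": [
    [0.0,0.03,0.1,0,-0.1,0]
  ]
}}

```text
t: 7.15
eef_pos: [0.6711, 0.1627, 0.0661]
ee_rot: [2.821, 1.569, 3.095]
force: [0.4, 0.2, -3.0]
width: 0.0676
```

```bash
python3 - <<'E'
from h import *
from station import arm,cams
f,s=grab(cams,arm,"wrist","w7")
s=arm.get_state()
print(s["force"]);goto(s,[.6695,.162,.063],np.radians(15.7))
crop("w7","w7a",200,70,440,260,3.3)
E
```

```text
[ 0.60303328  0.13160267 -2.70143442]
tcp [0.6715 0.1631 0.0659] rows 1 t 7.2
total [ 0.073 -0.014 -0.055] [-0.005 -0.008 -0.01 ]
per row [0.073, -0.014, -0.055, -0.005, -0.008, -0.01]
```

View pics/w7a.png

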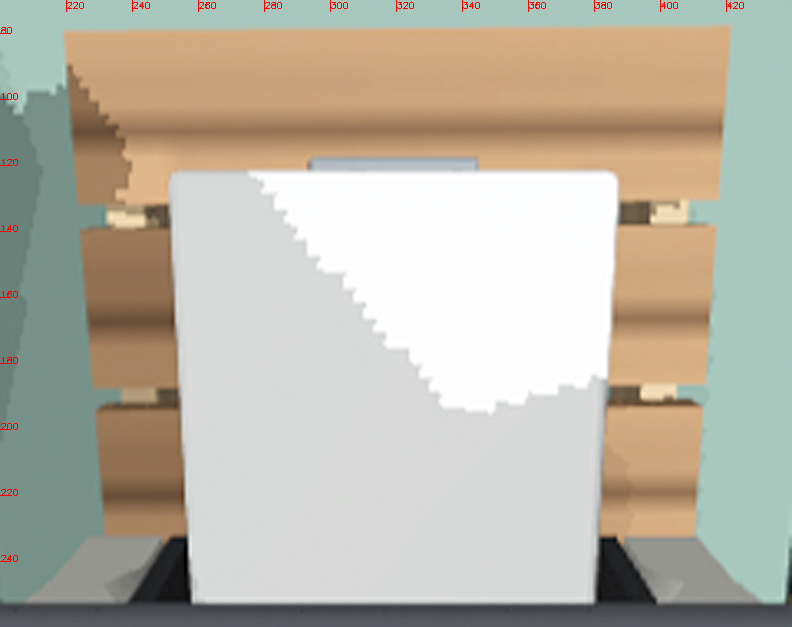

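```bash
python3 - <<'E'
from h import *
f=load("w7")
print("crate",[tool_pt(f,u,v,.021)[1:].round(4).tolist() for u,v in [(219.5,79.1),(421,77.8)]])
print("tub",[tool_pt(f,u,v,-.035)[1:].round(4).tolist() for u,v in [(251,121.6),(386.8,121.6)]])
E
```

```text
crate [[-0.0626, -0.0957], [0.0664, -0.0966]]
tub [[-0.0318, -0.0689], [0.0338, -0.0689]]
```

Request:
{"name": "carry_out", "arguments": {
  "deltas": [
    [0.06,0,-0.02,0,0,0]
  ]
}}

```text
t: 7.3
eef_pos: [0.6716, 0.1634, 0.0646]
ee_rot: [0.547, 1.569, 0.821]
force: [-0.6, 0.4, -2.5]
width: 0.0673
```

Request:
{"name": "carry_out", "arguments": {
  "deltas": [
    [0.05,0,0,0,0,0]
  ]
}}

```text
t: 7.4
eef_pos: [0.6719, 0.1636, 0.0638]
ee_rot: [0.325, 1.568, 0.599]
force: [-4.0, -1.7, 5.2]
width: 0.0674
```

```bash
python3 - <<'E'
from h import *
from station import arm,cams
for i in range(2):
    s=arm.get_state();print(s["force"],s["moment"]);goto(s,[.6695,.162,.063],np.radians(15.7));cams.grab_frame("top")
E
```

```text
[-3.95639016 -1.68747022  5.23247745] [-0.17451776  1.54328976  0.1037559 ]
tcp [0.6719 0.1636 0.0638] rows 1 t 7.4
total [ 0.019 -0.021 -0.068] [ 0.007  0.035 -0.012]
per row [0.019, -0.021, -0.068, 0.007, 0.035, -0.012]
[-1.86360692  0.06509395  0.97194332] [-0.04172753  0.6147594   0.07675764]
tcp [0.672  0.1636 0.0639] rows 1 t 7.5
total [ 0.021 -0.022 -0.071] [ 0.008  0.04  -0.012]
per row [0.021, -0.022, -0.071, 0.008, 0.04, -0.012]
```

Request:
{"name": "carry_out", "arguments": {
  "deltas": [
    [0,0,0,0,0,0],
    [0,0,0,0,0,0]
  ],
  "hand": 0
}}

```text
t: 7.7
eef_pos: [0.673, 0.1641, 0.0652]
ee_rot: [0.231, 1.565, 0.506]
force: [-0.3, 0.2, -0.8]
width: 0.0782
```

Request:
{"name": "carry_out", "arguments": {
  "deltas": [
    [-0.3,0,0,0,0,0],
    [-0.9,0,0,0,0,0],
    [-1,0,-0.5,0.5,0,0],
    [-1,-0.3,-1,0.5,0,0],
    [0,-0.6,-1,0.5,0,0]
  ]
}}

```text
t: 8.2
eef_pos: [0.5897, 0.1096, 0.1932]
ee_rot: [-0.028, 1.564, 0.142]
force: [-0.2, -0.7, 0.2]
width: 0.0876
```

```bash
python3 - <<'E'
from h import *
from station import arm,cams
f,s=grab(cams,arm,"wrist","w8");print(s["force"],s["width"])
goto(s,[.431,.0085,.15],np.radians(8.6))
f,s=grab(cams,arm,"scene","s8")
E
```

```text
[-0.22938477 -0.721255    0.17915025] 0.08763303930651076
tcp [0.5897 0.1096 0.1932] rows 5 t 8.2
total [ 1.051 -1.823 -4.343] [0.275 0.098 0.002]
per row [0.21, -0.365, -0.869, 0.055, 0.02, 0.0]
```

View pics/w8.png

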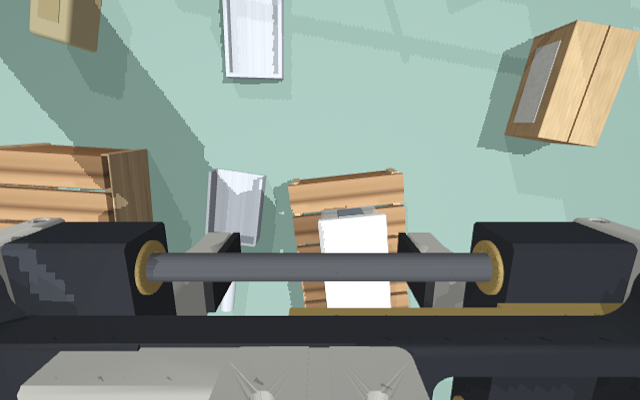

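View pics/s8.png

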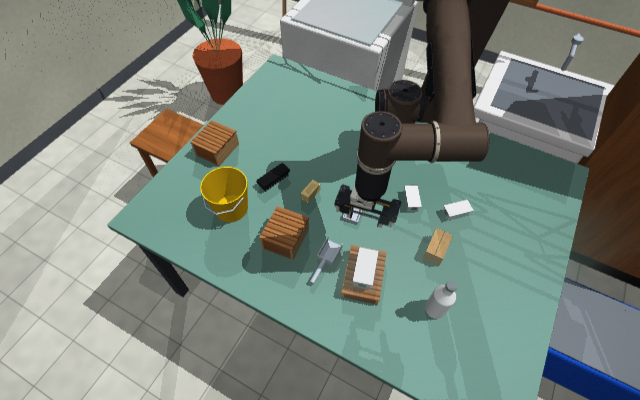

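Request:
{"name": "carry_out", "arguments": {
  "deltas": [
    [0,-0.45,-1,0.07,0,0],
    [0.1,-0.45,-1,0.07,0,0],
    [0.3,-0.45,-1,0.07,0,0],
    [0.5,-0.4,-0.9,0.06,0,0]
  ]
}}

```text
t: 8.7
eef_pos: [0.4428, 0.0116, 0.158]
ee_rot: [0.105, 1.56, 0.253]
force: [0.5, -0.1, 0.3]
width: 0.0875
```

```bash
python3 - <<'E'
from h import *
from station import arm,cams
f,s=grab(cams,arm,"wrist","w9")
goto(s,[.431,.0085,.05],np.radians(8.6))
crop("w9","w9a",240,90,400,260,4.2)
E
```

```text
tcp [0.4428 0.0116 0.158 ] rows 3 t 8.7
total [ 2.697 -0.035 -0.332] [-0.018  0.151 -0.016]
per row [0.899, -0.012, -0.111, -0.006, 0.05, -0.005]
```

View pics/w9a.png

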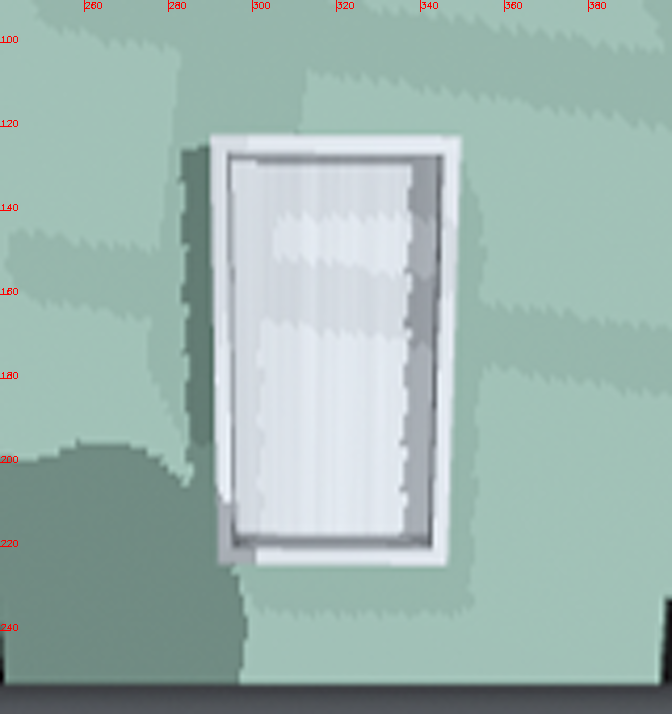

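```bash
python3 - <<'E'
from h import *
k=lambda l:[(i,x/4.2+240-.4,y/4.2+90-.4) for i,x,y in l]
wfit("w9",k([(1,461,136),(2,210,136),(0,447,566),(3,219,564)]),(.112,.062),.018,(.43,0,0.1))
f=load("w9");print(corr(f)["T"][:3,3])
E
```

```text
corr 0 [0.4298 0.0114] 8.27 0.2
corr -0.41 [0.4298 0.0091] 8.29 0.2
[0.37413075 0.00163318 0.34356926]
```

Request:
{"name": "carry_out", "arguments": {
  "deltas": [
    [0.9,0,-0.15,-0.02,0.08,0],
    [0.9,0,-0.1,-0.02,0.07,0],
    [0.9,0,-0.07,0,0,0]
  ]
}}

```text
t: 9.05
eef_pos: [0.4255, 0.0071, 0.05]
ee_rot: [0.595, 1.562, 0.745]
force: [0.6, 0.2, -0.8]
width: 0.0877
```

```bash
python3 - <<'E'
from h import *
from station import arm,cams
cams.grab_frame("top")
goto(arm.get_state(),[.430,.009,.004],np.radians(8.3))
E
```

```text
tcp [0.4211 0.0057 0.0448] rows 2 t 9.1
total [1.019 0.046 0.232] [ 0.038 -0.016 -0.055]
per row [0.509, 0.023, 0.116, 0.019, -0.008, -0.028]
```

Request:
{"name": "carry_out", "arguments": {
  "deltas": [
    [0.5,0.02,0.12,0.02,0,0],
    [0.35,0.02,0.1,0.02,0,0]
  ]
}}

```text
t: 9.3
eef_pos: [0.4308, 0.0091, 0.0117]
ee_rot: [1.59, 1.567, 1.736]
force: [-0.5, 0.1, 0.5]
width: 0.0873
```

```bash
python3 - <<'E'
from h import *
from station import arm,cams
cams.grab_frame("top")
goto(arm.get_state(),[.430,.009,.004],np.radians(8.3))
E
```

```text
tcp [0.431  0.0092 0.0105] rows 1 t 9.3
total [ 0.163 -0.002 -0.026] [ 0.011 -0.017 -0.046]
per row [0.163, -0.002, -0.026, 0.011, -0.017, -0.046]
```

Request:
{"name": "carry_out", "arguments": {
  "deltas": [
    [0.15,0,-0.03,0,0,-0.05]
  ]
}}

```text
t: 9.45
eef_pos: [0.4311, 0.0095, 0.0054]
ee_rot: [-2.158, 1.57, -2.012]
force: [-0.3, 0.6, -0.3]
width: 0.0877
```

```bash
python3 - <<'E'
from h import *
from station import arm,cams
cams.grab_frame("top")
goto(arm.get_state(),[.430,.009,.004],np.radians(8.3))
E
```

```text
tcp [0.4302 0.0092 0.0044] rows 1 t 9.5
total [ 0.01  -0.005 -0.006] [ 0.009 -0.02   0.011]
per row [0.01, -0.005, -0.006, 0.009, -0.02, 0.011]
```

Close with one row and let the fingers settle while the camera holds.

Request:
{"name": "carry_out", "arguments": {
  "deltas": [
    [0,0,0,0,0,0]
  ],
  "hand": 1,
  "newtons": 25
}}

```text
t: 9.6
eef_pos: [0.4304, 0.0094, 0.005]
ee_rot: [-2.52, 1.569, -2.374]
force: [0.8, 0.9, 0.6]
width: 0.0836
```

```bash
python3 - <<'E'
from h import *
from station import arm,cams
for i in range(8): cams.grab_frame("top")
s=arm.get_state();print(s["width"],s["force"]);goto(s,[.430,.009,.15],np.radians(8.3))
E
```

```text
0.052754958660052094 [0.13645155 0.13877178 1.00807954]
tcp [0.4303 0.0093 0.0047] rows 4 t 10.0
total [-3.633 -0.007 -0.012] [ 0.008 -0.012  0.008]
per row [-0.908, -0.002, -0.003, 0.002, -0.003, 0.002]
```

```bash
python3 - <<'E'
from h import *
from station import arm,cams
f,s=grab(cams,arm,"wrist","w10");print(s["width"],s["force"])
f,s=grab(cams,arm,"wrist","w10b");print(s["width"],s["force"])
crop("w10b","w10a",200,60,440,310,3)
E
```

```text
0.052754958660052094 [0.13645155 0.13877178 1.00807954]
0.04877854522259317 [-0.56055002 -0.35307439 -0.09239848]
```

View pics/w10a.png

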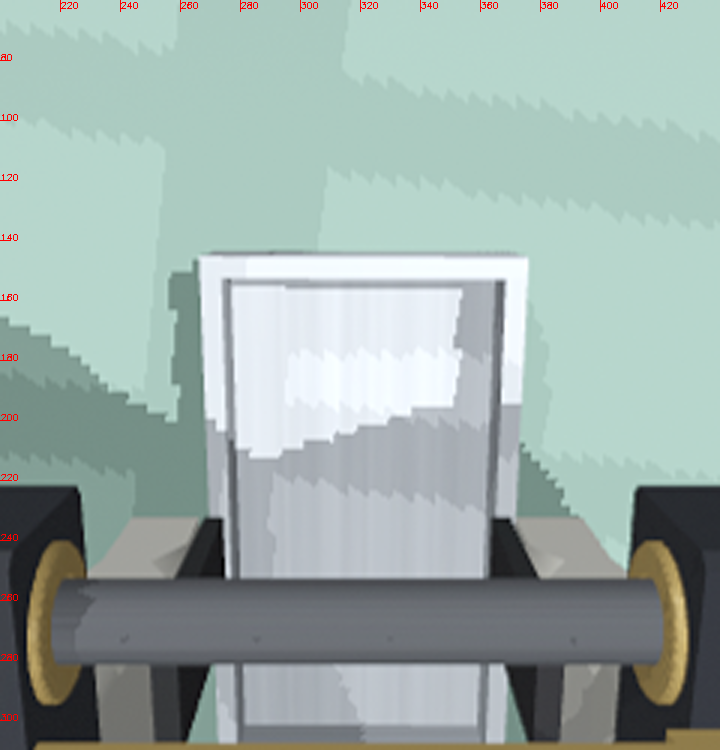

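Request:
{"name": "carry_out", "arguments": {
  "deltas": [
    [0,0,0,0,0,0]
  ],
  "hand": 0
}}

```text
t: 10.2
eef_pos: [0.4302, 0.0092, 0.0046]
ee_rot: [-2.606, 1.569, -2.461]
force: [-0.1, 0.1, 0.0]
width: 0.0491
```

```bash
python3 - <<'E'
from h import *
from station import arm,cams
f,s=grab(cams,arm,"scene","s11");print(s["width"],s["force"],s["eef_pos"])
crop("s11","s11a",310,160,420,260,6)
for i in range(6): cams.grab_frame("top")
f,s=grab(cams,arm,"wrist","w11");print(s["width"],s["force"],s["eef_pos"])
crop("w11","w11a",200,60,440,310,3)
E
```

```text
0.04913570853865289 [-0.11836574  0.14852491  0.00530884] [0.43024871 0.0092065  0.00457294]
0.07580297164713255 [-0.73095787 -0.97467808  0.52261287] [0.43022262 0.00919137 0.00448135]
```

View pics/s11a.png

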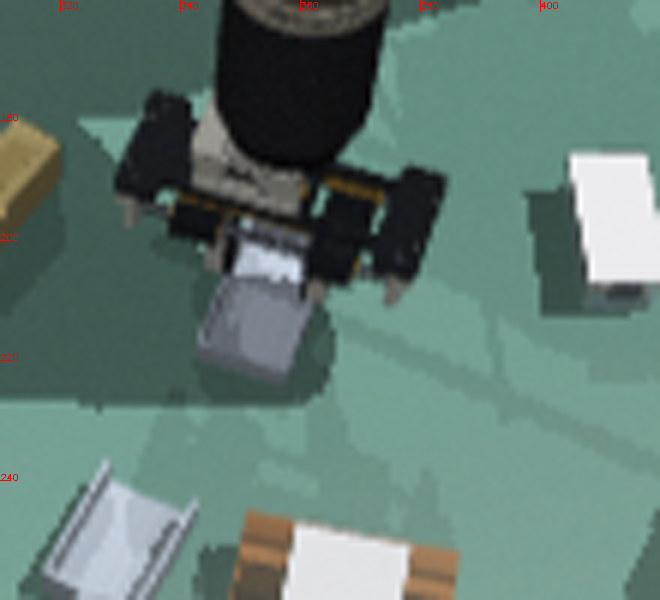

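View pics/w11a.png

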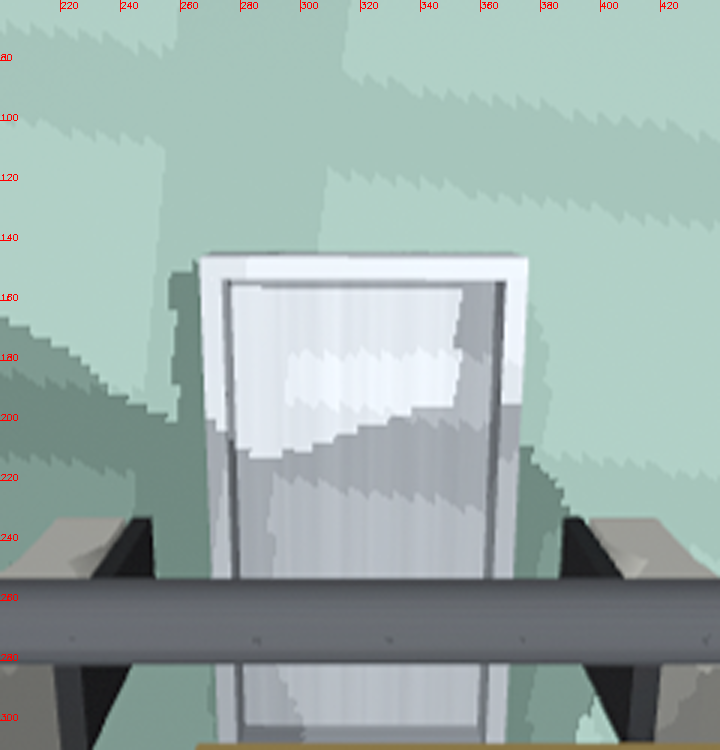

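```bash
python3 - <<'E'
from h import *
f=load("w11")
for tx in (-.018,-.0134,-.008,-.002,.004):
  print(tx,[tool_pt(f,u/3+200-.3,v/3+60-.3,tx)[1:].round(4).tolist() for u,v in [(198,257),(528,257),(518,520),(212,520)]])
# project pad-tip hypotheses: at width w, tool points
H=f["hand_eye"]
def pj(p):
    c=H[:3,:3].T@(np.array(p)-H[:3,3]);return (f["cx"]+f["fx"]*c[0]/-c[2],f["cy"]-f["fy"]*c[1]/-c[2])
for x in (0,-.005,-.01,-.019,-.028,-.038):
  for z in (-.0095,.0095): print(x,z,[np.round((np.array(pj([x,y,z]))-[200,60])*3) for y in (-.038,.038)])
E
```

```text
-0.018 [[-0.0282, -0.0566], [0.0321, -0.0566], [0.0326, -0.0057], [-0.0276, -0.0057]]
-0.0134 [[-0.029, -0.0563], [0.033, -0.0563], [0.0334, -0.004], [-0.0284, -0.004]]
-0.008 [[-0.0299, -0.0559], [0.034, -0.056], [0.0345, -0.002], [-0.0293, -0.002]]
-0.002 [[-0.0309, -0.0555], [0.0351, -0.0556], [0.0356, 0.0002], [-0.0303, 0.0002]]
0.004 [[-0.032, -0.0552], [0.0362, -0.0552], [0.0367, 0.0024], [-0.0313, 0.0024]]
0 -0.0095 [array([175., 473.]), array([529., 473.])]
0 0.0095 [array([179., 556.]), array([525., 556.])]
-0.005 -0.0095 [array([170., 480.]), array([533., 480.])]
-0.005 0.0095 [array([175., 565.]), array([529., 565.])]
-0.01 -0.0095 [array([166., 488.]), array([538., 488.])]
-0.01 0.0095 [array([170., 574.]), array([533., 574.])]
-0.019 -0.0095 [array([156., 502.]), array([547., 502.])]
-0.019 0.0095 [array([161., 592.]), array([542., 592.])]
-0.028 -0.0095 [array([146., 518.]), array([557., 518.])]
-0.028 0.0095 [array([152., 613.]), array([551., 612.])]
-0.038 -0.0095 [array([133., 538.]), array([569., 538.])]
-0.038 0.0095 [array([140., 637.]), array([563., 637.])]
```

Request:
{"name": "carry_out", "arguments": {
  "deltas": [
    [0.25,0,0,0,0,0]
  ]
}}

```text
t: 10.7
eef_pos: [0.4312, 0.0097, -0.005]
ee_rot: [-0.046, 1.57, 0.1]
force: [0.0, 0.7, -0.2]
width: 0.0855
```

```bash
python3 - <<'E'
from h import *
from station import arm,cams
f,s=grab(cams,arm,"wrist","w12");
s=arm.get_state();print(s["width"],s["force"],s["eef_pos"])
crop("w12","w12a",200,60,440,310,3)
goto(s,[.430,.009,-.016],np.radians(8.3))
E
```

```text
0.08662714809316054 [-0.85295378 -0.00616967 -0.02373269] [ 0.42985031  0.00914464 -0.0069315 ]
tcp [ 0.4299  0.0091 -0.0069] rows 1 t 10.8
total [ 0.227 -0.004  0.004] [ 0.003 -0.024  0.008]
per row [0.227, -0.004, 0.004, 0.003, -0.024, 0.008]
```

View pics/w12a.png

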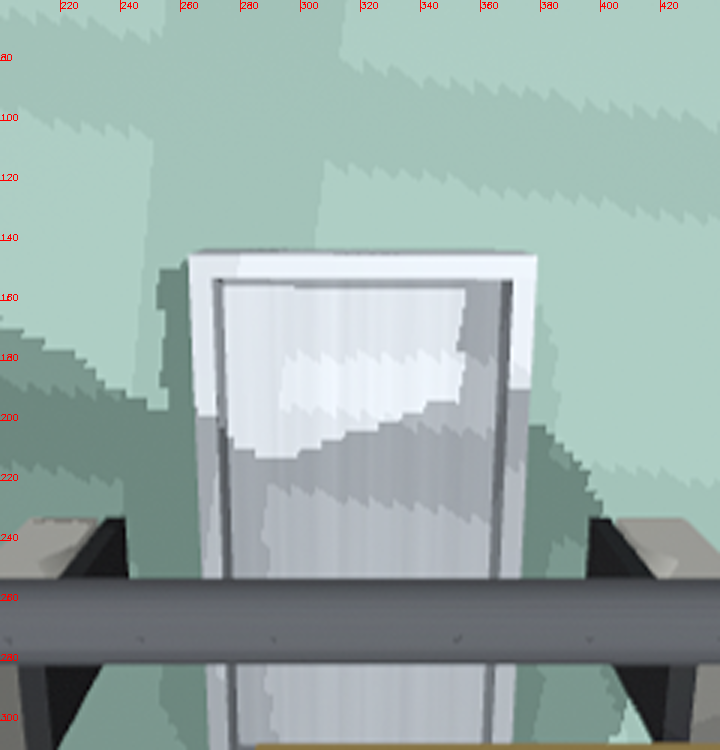

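Request:
{"name": "carry_out", "arguments": {
  "deltas": [
    [0.22,0,0,0,-0.02,0]
  ]
}}

```text
t: 10.85
eef_pos: [0.4301, 0.0092, -0.0159]
ee_rot: [-0.907, 1.57, -0.762]
force: [-0.9, -0.0, -0.9]
width: 0.0876
```

```bash
python3 - <<'E'
from h import *
from station import arm,cams
cams.grab_frame("top")
s=arm.get_state();print(s["width"],s["force"],s["eef_pos"])
goto(s,[.430,.009,-.019],np.radians(8.3))
E
```

```text
0.08772470955014368 [-0.80975507 -0.99407701 -2.10375117] [ 0.42887455  0.00876343 -0.01753199]
tcp [ 0.4289  0.0088 -0.0175] rows 1 t 10.9
total [0.037 0.002 0.029] [-0.004 -0.029  0.013]
per row [0.037, 0.002, 0.029, -0.004, -0.029, 0.013]
```

Tips should be about 7 mm above the bench. Close.

Request:
{"name": "carry_out", "arguments": {
  "deltas": [
    [0,0,0.03,0,-0.03,0]
  ],
  "hand": 1,
  "newtons": 25
}}

```text
t: 11.0
eef_pos: [0.4294, 0.0086, -0.0182]
ee_rot: [-2.401, 1.569, -2.257]
force: [-0.3, 0.5, 1.0]
width: 0.0834
```

```bash
python3 - <<'E'
from h import *
from station import arm,cams
w=[]
for i in range(7): cams.grab_frame("top");w.append(round(arm.get_state()["width"],4))
s=arm.get_state();print(w,s["force"]);goto(s,[.430,.009,.15],np.radians(8.3))
E
```

```text
[0.0802, 0.077, 0.0727, 0.0693, 0.0651, 0.0615, 0.0612] [-0.18793356 -0.97922368 -0.55624527]
tcp [ 0.4303  0.009  -0.0173] rows 5 t 11.3
total [-4.183e+00 -3.000e-03 -4.000e-03] [-0.003  0.009  0.011]
per row [-0.837, -0.001, -0.001, -0.001, 0.002, 0.002]
```

Request:
{"name": "carry_out", "arguments": {
  "deltas": [
    [-0.5,0,0,0,0,0],
    [-1,0,0,0,0,0],
    [-1,0,0,0,0,0],
    [-1,0,0.2,-0.3,0,0],
    [-0.7,0.2,0.7,-0.4,0,0]
  ]
}}

```text
t: 11.85
eef_pos: [0.4582, 0.0201, 0.1528]
ee_rot: [-2.951, 1.56, -2.759]
force: [2.1, 0.2, -1.6]
width: 0.0615
```

```bash
python3 - <<'E'
from h import *
from station import arm,cams
f,s=grab(cams,arm,"wrist","w13");print(s["width"],s["force"])
crop("w13","w13a",200,60,440,310,3)
goto(s,[.668,.1625,.15],np.radians(15.7))
E
```

```text
0.061542579656931884 [ 2.12415794  0.15011557 -1.56103411]
tcp [0.4582 0.0201 0.1528] rows 6 t 11.8
total [2.00e-03 2.49e+00 5.83e+00] [-1.167 -0.158  0.024]
per row [0.0, 0.415, 0.972, -0.195, -0.026, 0.004]
```

View pics/w13a.png

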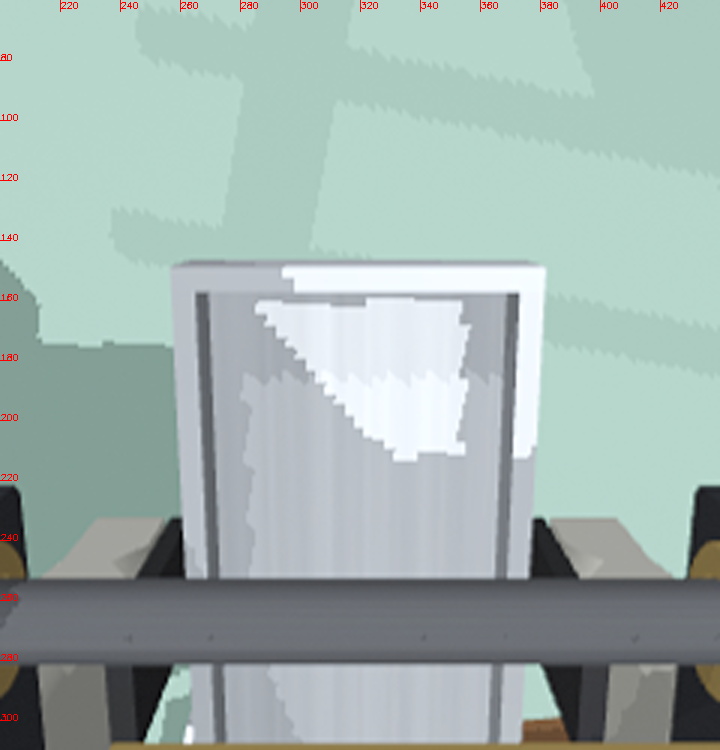

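Request:
{"name": "carry_out", "arguments": {
  "deltas": [
    [0,0.45,1,-0.2,0,0],
    [0,0.45,1,-0.2,0,0],
    [0,0.45,1,-0.2,0,0],
    [0,0.45,1,-0.2,0,0],
    [0,0.4,1,-0.2,0,0]
  ]
}}

```text
t: 12.4
eef_pos: [0.6437, 0.1551, 0.1605]
ee_rot: [0.115, 1.567, 0.381]
force: [0.7, 0.2, -0.5]
width: 0.0617
```

```bash
python3 - <<'E'
from h import *
from station import arm,cams
f=load("w13")
print([tool_pt(f,u/3+200-.3,v/3+60-.3,-.0353)[1:].round(4).tolist() for u,v in [(171,266),(546,266)]])
s=arm.get_state();print(s["width"],s["force"])
goto(s,[.668,.1625,.13],np.radians(15.7))
E
```

```text
[[-0.0297, -0.0562], [0.0319, -0.0562]]
0.061712014551173554 [ 0.69071783  0.17885828 -0.45949574]
tcp [0.6437 0.1551 0.1605] rows 1 t 12.4
total [0.765 0.018 0.631] [-0.118  0.055 -0.006]
per row [0.765, 0.018, 0.631, -0.118, 0.055, -0.006]
```

Request:
{"name": "carry_out", "arguments": {
  "deltas": [
    [0.3,0.02,0.4,-0.12,0.05,0],
    [0.3,0,0.2,0,0,0],
    [0.2,0,0,0,0,0]
  ]
}}

```text
t: 12.7
eef_pos: [0.6705, 0.1658, 0.1244]
ee_rot: [2.838, 1.57, 3.114]
force: [-0.8, -0.2, -1.4]
width: 0.0618
```

```bash
python3 - <<'E'
from h import *
from station import arm,cams
cams.grab_frame("top")
f,s=grab(cams,arm,"wrist","w14");print(s["force"])
goto(s,[.668,.1625,.08],np.radians(15.7))
crop("w14","w14a",200,60,440,260,3.3)
E
```

```text
[-1.55820398 -0.15661425 -3.79781881]
tcp [0.669  0.1653 0.1229] rows 2 t 12.8
total [ 1.072 -0.06  -0.039] [ 0.023 -0.045 -0.003]
per row [0.536, -0.03, -0.019, 0.011, -0.023, -0.002]
```

View pics/w14a.png

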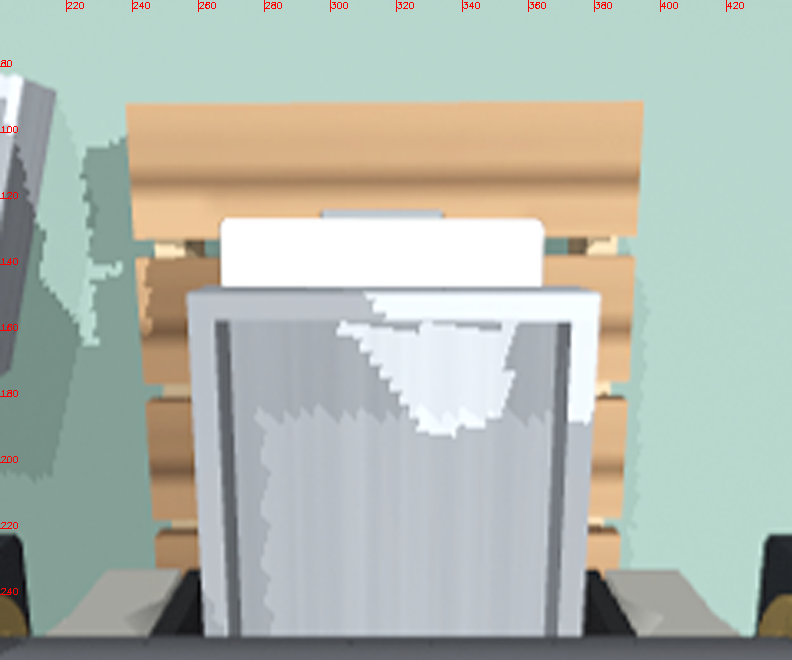

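```bash
cat > rel.py <<'E'
from h import *
def rel(n,k,x0,y0,sets):
    f=load(n)
    for nm,tx,half,pts in sets:
        P=np.array([tool_pt(f,u/k+x0-.4,v/k+y0-.4,tx)[1:] for u,v in pts]);m=P.mean(0)
        print(nm,P.round(4).tolist(),"centre y,z",m[0].round(4),(m[1]+half).round(4),"yaw",np.degrees(np.arctan2(P[1,1]-P[0,1],P[1,0]-P[0,0])).round(2),"w",np.linalg.norm(P[1]-P[0]).round(4))
E
python3 - <<'E'
from rel import *
rel("w14",3.3,200,60,[("tub",.0259,.065,[(220,219),(544,219)]),("dish",-.0353,.056,[(188,293),(600,293)]),("crate",.0779,.0925,[(126,104),(643,102)])])
E
```

```text
tub [[-0.0347, -0.0666], [0.0321, -0.0667]] centre y,z -0.0013 -0.0016 yaw -0.03 w 0.0668
dish [[-0.0297, -0.0561], [0.0318, -0.0561]] centre y,z 0.001 -0.0001 yaw -0.03 w 0.0615
crate [[-0.0656, -0.0942], [0.0634, -0.0948]] centre y,z -0.0011 -0.002 yaw -0.25 w 0.1291
```

Request:
{"name": "carry_out", "arguments": {
  "deltas": [
    [0.45,-0.06,-0.04,0,-0.04,0],
    [0.4,0,0,0,0,0]
  ]
}}

```text
t: 13.0
eef_pos: [0.6677, 0.1614, 0.0932]
ee_rot: [0.103, 1.566, 0.378]
force: [-0.9, -0.5, -2.2]
width: 0.0614
```

```bash
python3 - <<'E'
from h import *
from station import arm,cams
cams.grab_frame("top")
f,s=grab(cams,arm,"wrist","w15");print(s["force"])
goto(s,[.668,.1625,.08],np.radians(15.7))
crop("w15","w15a",200,60,440,260,3.3)
E
```

```text
[-0.78552325  0.27554807 -4.34570015]
tcp [0.6667 0.1612 0.0908] rows 1 t 13.1
total [0.27  0.023 0.041] [ 0.012  0.031 -0.006]
per row [0.27, 0.023, 0.041, 0.012, 0.031, -0.006]
```

View pics/w15a.png

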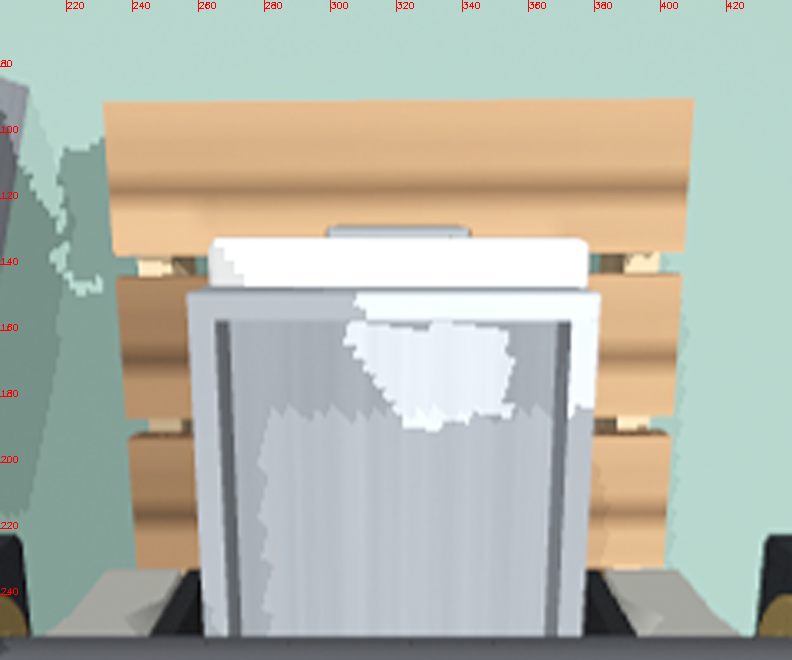

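```bash
python3 - <<'E'
from rel import *
rel("w15",3.3,200,60,[("tub",-.0062,.065,[(208,239),(588,239)]),("dish",-.0353,.056,[(188,293),(600,293)]),("crate",.0458,.0925,[(103,102),(693,99)])])
E
```

```text
tub [[-0.0316, -0.0633], [0.0352, -0.0634]] centre y,z 0.0018 0.0017 yaw -0.03 w 0.0668
dish [[-0.0297, -0.0561], [0.0318, -0.0561]] centre y,z 0.001 -0.0001 yaw -0.03 w 0.0615
crate [[-0.0626, -0.0914], [0.0667, -0.0921]] centre y,z 0.0021 0.0008 yaw -0.32 w 0.1293
```

Request:
{"name": "carry_out", "arguments": {
  "deltas": [
    [0.18,0.02,0.04,0,0.03,0]
  ]
}}

```text
t: 13.2
eef_pos: [0.6688, 0.1623, 0.087]
ee_rot: [0.034, 1.568, 0.309]
force: [1.1, -0.2, -0.9]
width: 0.0617
```

```bash
python3 - <<'E'
from h import *
from station import arm,cams
cams.grab_frame("top")
s=arm.get_state();print(s["force"])
goto(s,[.668,.162,.08],np.radians(15.7))
E
```

```text
[ 0.33069601 -0.95892167 -3.52949917]
tcp [0.668  0.1623 0.0849] rows 1 t 13.2
total [ 0.122 -0.007 -0.002] [ 0.012  0.004 -0.004]
per row [0.122, -0.007, -0.002, 0.012, 0.004, -0.004]
```

Request:
{"name": "carry_out", "arguments": {
  "deltas": [
    [0.09,0,0,0,0,0]
  ]
}}

```text
t: 13.35
eef_pos: [0.6683, 0.1624, 0.0822]
ee_rot: [0.296, 1.569, 0.571]
force: [0.1, 0.3, -1.5]
width: 0.0618
```

Request:
{"name": "carry_out", "arguments": {
  "deltas": [
    [0.04,0,0,0,0,0]
  ]
}}

```text
t: 13.45
eef_pos: [0.6683, 0.1624, 0.0807]
ee_rot: [0.33, 1.569, 0.605]
force: [-0.8, 0.9, -2.1]
width: 0.0618
```

```bash
python3 - <<'E'
from h import *
from station import arm,cams
cams.grab_frame("top")
s=arm.get_state();print(s["force"],s["moment"])
goto(s,[.668,.162,.08],np.radians(15.7))
E
```

```text
[ 0.21704294 -0.23352338 -1.20568808] [-0.05008667  0.0280973  -0.08779263]
tcp [0.6684 0.1624 0.0807] rows 1 t 13.5
total [ 0.018 -0.007 -0.012] [ 0.011  0.027 -0.008]
per row [0.018, -0.007, -0.012, 0.011, 0.027, -0.008]
```

Request:
{"name": "carry_out", "arguments": {
  "deltas": [
    [0.04,0,0,0,0,0]
  ]
}}

```text
t: 13.6
eef_pos: [0.6687, 0.1625, 0.0797]
ee_rot: [0.179, 1.568, 0.454]
force: [-5.2, 0.4, 14.1]
width: 0.0614
```

```bash
python3 - <<'E'
from h import *
from station import arm,cams
cams.grab_frame("top")
s=arm.get_state();print(s["force"],s["moment"])
goto(s,[.668,.162,.08],np.radians(15.7))
E
```

```text
[-0.74020291 -0.45586088  0.72670078] [-0.03447343  0.12918339 -0.05785669]
tcp [0.6687 0.1626 0.0798] rows 1 t 13.7
total [-0.006 -0.009 -0.02 ] [ 0.017  0.039 -0.006]
per row [-0.006, -0.009, -0.02, 0.017, 0.039, -0.006]
```

Request:
{"name": "carry_out", "arguments": {
  "deltas": [
    [-0.02,0,0,0,0,0],
    [-0.03,0,0,0,0,0]
  ],
  "hand": 0
}}

```text
t: 13.85
eef_pos: [0.6691, 0.1627, 0.0825]
ee_rot: [0.111, 1.567, 0.386]
force: [0.0, -0.6, -0.2]
width: 0.0728
```

Request:
{"name": "carry_out", "arguments": {
  "deltas": [
    [-0.2,0,0,0,0,0],
    [-0.8,0,0,0,0,0],
    [-0.9,-0.4,-0.9,0.5,0,0],
    [0,-0.9,-1,1,0,0],
    [0,-0.9,-1,1,0,0]
  ]
}}

```text
t: 14.35
eef_pos: [0.5805, 0.0561, 0.1594]
ee_rot: [-0.11, 1.566, -0.008]
force: [0.1, -1.4, -0.3]
width: 0.0877
```

```bash
python3 - <<'E'
from h import *
from station import arm,cams
f,s=grab(cams,arm,"wrist","w16");print(s["force"],s["width"])
goto(s,[.445,-.181,.14],np.radians(-6.9))
E
```

```text
[ 0.05180833 -1.39102466 -0.25604087] 0.08773375495392081
tcp [0.5805 0.0561 0.1594] rows 6 t 14.3
total [ 0.467 -5.556 -3.972] [ 3.176  0.076 -0.   ]
per row [0.078, -0.926, -0.662, 0.529, 0.013, -0.0]
```

View pics/w16.png

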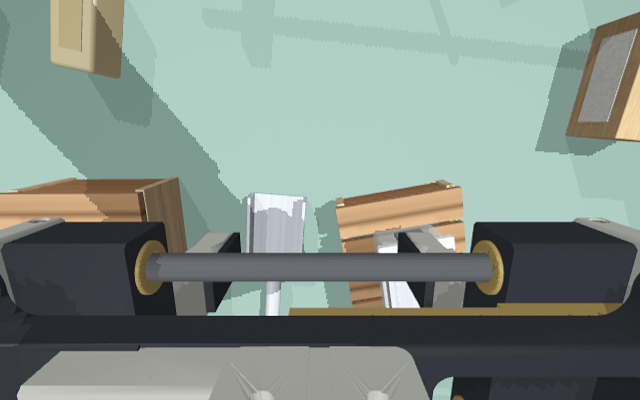

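Request:
{"name": "carry_out", "arguments": {
  "deltas": [
    [0,-0.95,-0.65,0.55,0,0],
    [0,-0.95,-0.7,0.55,0,0],
    [0,-0.95,-0.7,0.55,0,0],
    [0.1,-0.95,-0.75,0.55,0,0],
    [0.1,-0.95,-0.75,0.5,0,0]
  ]
}}

```text
t: 14.9
eef_pos: [0.4368, -0.1418, 0.1562]
ee_rot: [0.134, 1.557, 0.037]
force: [1.1, -0.5, 0.7]
width: 0.0876
```

Request:
{"name": "carry_out", "arguments": {
  "deltas": [
    [0.2,-0.9,-0.6,0.5,0,0],
    [0,0,0,0,0,0]
  ]
}}

```text
t: 15.1
eef_pos: [0.4048, -0.1789, 0.149]
ee_rot: [0.178, 1.555, 0.04]
force: [0.5, 0.8, 0.0]
width: 0.0877
```

```bash
python3 - <<'E'
from h import *
from station import arm,cams
f,s=grab(cams,arm,"wrist","w17");print(s["force"],s["width"])
goto(s,[.445,-.181,.05],np.radians(-6.9))
crop("w17","w17a",240,90,400,260,4.2)
E
```

```text
[0.48099564 0.76329841 0.00164679] 0.08767818097556436
tcp [ 0.4048 -0.1789  0.149 ] rows 3 t 15.1
total [2.491 0.08  0.966] [-0.253  0.216 -0.037]
per row [0.83, 0.027, 0.322, -0.084, 0.072, -0.012]
```

View pics/w17a.png

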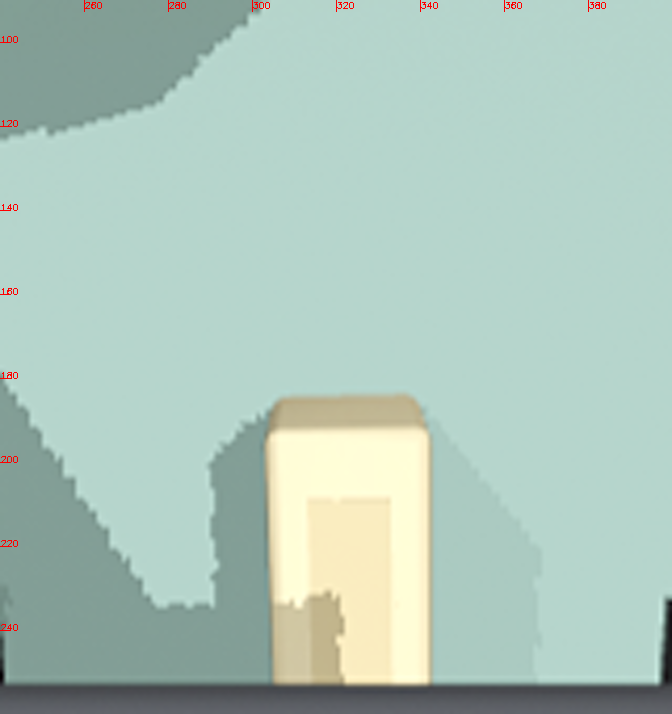

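Request:
{"name": "carry_out", "arguments": {
  "deltas": [
    [0.4,0.03,0.9,-0.1,0.1,0],
    [0.4,0,0.1,-0.1,0.1,0]
  ]
}}

```text
t: 15.35
eef_pos: [0.4511, -0.183, 0.1226]
ee_rot: [0.21, 1.557, 0.087]
force: [0.4, 1.4, -0.6]
width: 0.0878
```

```bash
python3 - <<'E'
from h import *
from station import arm,cams
cams.grab_frame("top")
f,s=grab(cams,arm,"wrist","w18");print(s["force"],s["width"])
goto(s,[.445,-.181,.03],np.radians(-6.9))
crop("w18","w18a",240,90,400,260,4.2)
E
```

```text
[ 0.36659367 -0.53785737 -2.26228195] 0.08749852415448266
tcp [ 0.4486 -0.1824  0.1198] rows 3 t 15.4
total [ 2.245  0.017 -0.111] [-0.031  0.114 -0.047]
per row [0.748, 0.006, -0.037, -0.01, 0.038, -0.016]
```

View pics/w18a.png

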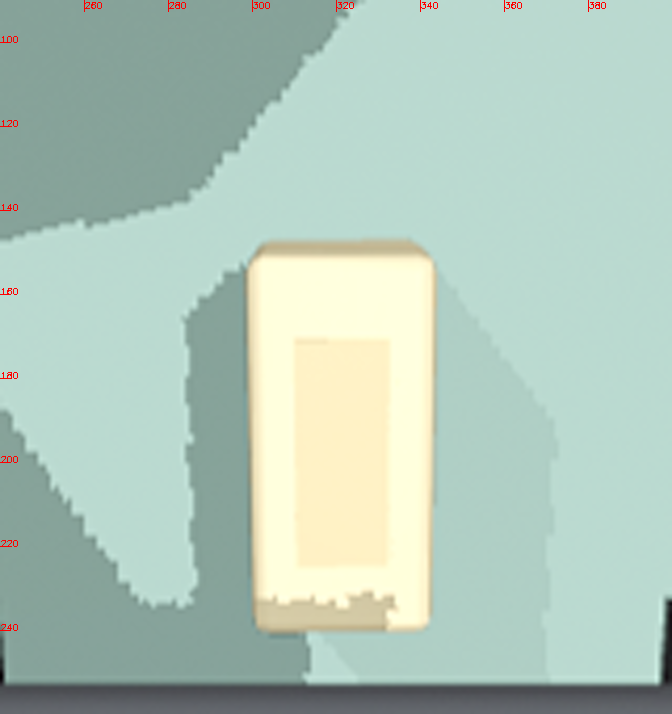

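```bash
python3 - <<'E'
from h import *
k=lambda l:[(i,x/4.2+240-.4,y/4.2+90-.4) for i,x,y in l]
wfit("w18",k([(1,436,254),(2,248,255),(0,430,630),(3,255,632)]),(.084,.04),.044,(.445,-.18,-0.1))
E
```

```text
corr 0 [ 0.4441 -0.1786] -6.75 1.3
corr -0.41 [ 0.4441 -0.1805] -6.74 1.3
```

Request:
{"name": "carry_out", "arguments": {
  "deltas": [
    [0.8,0.03,-0.1,0,0.08,-0.04],
    [0.8,0,-0.05,0,0.03,0],
    [0.8,0,0,0,0,0]
  ]
}}

```text
t: 15.75
eef_pos: [0.4466, -0.1791, 0.0276]
ee_rot: [0.034, 1.562, -0.086]
force: [-0.6, -0.4, -0.2]
width: 0.0877
```

```bash
python3 - <<'E'
from h import *
from station import arm,cams
cams.grab_frame("top")
s=arm.get_state();print(s["force"],s["width"])
goto(s,[.444,-.1805,-.003],np.radians(-6.8))
E
```

```text
[-1.92726762  1.57914969 -5.21665363] 0.08753903287611561
tcp [ 0.4431 -0.1787  0.0228] rows 1 t 15.8
total [ 0.645 -0.042  0.026] [-0.036  0.026 -0.007]
per row [0.645, -0.042, 0.026, -0.036, 0.026, -0.007]
```

Request:
{"name": "carry_out", "arguments": {
  "deltas": [
    [0.45,-0.04,0.03,-0.03,0.02,0],
    [0.1,0,0,0,0,0]
  ]
}}

```text
t: 16.0
eef_pos: [0.4437, -0.1796, 0.001]
ee_rot: [-3.048, 1.569, 3.118]
force: [-0.6, 0.6, -0.5]
width: 0.0875
```

```bash
python3 - <<'E'
from h import *
from station import arm,cams
cams.grab_frame("top")
s=arm.get_state();print(s["force"],s["width"])
goto(s,[.444,-.1805,-.003],np.radians(-6.8))
E
```

```text
[ 0.0700464   0.44175467 -0.16248477] 0.08744070447316622
tcp [ 0.4444 -0.1797  0.0016] rows 1 t 16.1
total [ 0.116 -0.022 -0.008] [ 0.025 -0.008  0.004]
per row [0.116, -0.022, -0.008, 0.025, -0.008, 0.004]
```

Request:
{"name": "carry_out", "arguments": {
  "deltas": [
    [0.1,-0.02,0,0,0,0]
  ],
  "hand": 1,
  "newtons": 25
}}

```text
t: 16.15
eef_pos: [0.4455, -0.1803, -0.0009]
ee_rot: [-0.276, 1.569, -0.392]
force: [0.5, -0.1, -0.2]
width: 0.0835
```

```bash
python3 - <<'E'
from h import *
from station import arm,cams
w=[]
for i in range(13): cams.grab_frame("top");w.append(round(arm.get_state()["width"],4))
s=arm.get_state();print(w,s["force"]);goto(s,[.444,-.18,.15],np.radians(-6.8))
E
```

```text
[0.0806, 0.0768, 0.073, 0.0692, 0.0651, 0.0609, 0.0571, 0.0534, 0.0486, 0.0451, 0.0413, 0.0395, 0.0398] [-0.85907941  0.56375579  2.76808475]
tcp [ 0.4444 -0.1804 -0.0023] rows 4 t 16.8
total [-3.806  0.009 -0.013] [ 0.026 -0.007  0.004]
per row [-0.952, 0.002, -0.003, 0.007, -0.002, 0.001]
```

Request:
{"name": "carry_out", "arguments": {
  "deltas": [
    [-0.8,0,0,0,0,0],
    [-1,0,0,0,0,0],
    [-1,0,0,0,0,0],
    [-1,0.5,0.3,-0.6,0,0],
    [-0.8,0.9,0.6,-0.6,0,0]
  ]
}}

```text
t: 17.3
eef_pos: [0.477, -0.1307, 0.1798]
ee_rot: [3.104, 1.554, 3.067]
force: [1.5, -0.1, -2.9]
width: 0.0399
```

```bash
python3 - <<'E'
from h import *
from station import arm,cams
f,s=grab(cams,arm,"wrist","w19");print(s["force"],s["width"])
goto(s,[.66,.16,.18],np.radians(15.7))
crop("w19","w19a",220,110,420,310,3.5)
E
```

```text
[ 1.5236611  -0.1184558  -2.85449504] 0.039929757864285105
tcp [ 0.477  -0.1307  0.1798] rows 8 t 17.3
total [-0.074  7.433  4.299] [-4.46  -0.238 -0.047]
per row [-0.009, 0.929, 0.537, -0.557, -0.03, -0.006]
```

View pics/w19a.png

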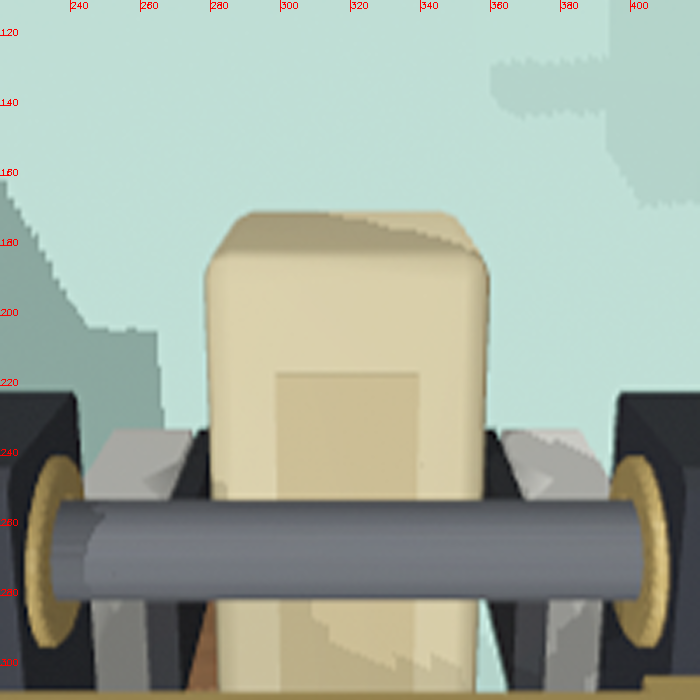

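Request:
{"name": "carry_out", "arguments": {
  "deltas": [
    [0,0.95,0.55,-0.56,-0.05,0],
    [0,0.95,0.6,-0.56,-0.05,0],
    [0,0.95,0.6,-0.56,-0.05,0],
    [0,0.95,0.6,-0.56,0,0],
    [0,0.95,0.6,-0.56,0,0]
  ]
}}

```text
t: 17.85
eef_pos: [0.5947, 0.0725, 0.1869]
ee_rot: [0.221, 1.564, 0.387]
force: [1.2, -0.6, -1.4]
width: 0.0399
```

```bash
python3 - <<'E'
from rel import *
from station import arm,cams
rel("w19",3.5,220,110,[("soap top",-.0463,.042,[(204,249),(489,249)]),("soap bot",-.0023,.042,[(240,212),(450,212)])])
s=arm.get_state();print(s["force"],s["width"])
goto(s,[.668,.1623,.16],np.radians(15.7))
E
```

```text
soap top [[-0.0184, -0.0422], [0.0198, -0.0422]] centre y,z 0.0007 -0.0002 yaw -0.02 w 0.0382
soap bot [[-0.0179, -0.0408], [0.0188, -0.0408]] centre y,z 0.0005 0.0012 yaw -0.02 w 0.0367
[ 1.23471528 -0.55642786 -1.36700469] 0.039921208593051205
tcp [0.5947 0.0725 0.1869] rows 3 t 17.9
total [0.69  1.912 2.172] [-1.552  0.093 -0.016]
per row [0.23, 0.637, 0.724, -0.517, 0.031, -0.005]
```

Soap is centred on the tool (≤1 mm). Continue to above the dish.

Request:
{"name": "carry_out", "arguments": {
  "deltas": [
    [0,0.65,0.75,-0.55,0,0],
    [0.1,0.65,0.75,-0.55,0,0],
    [0.2,0.6,0.7,-0.5,0,0],
    [0.2,0.1,0.1,0,0,0]
  ]
}}

```text
t: 18.25
eef_pos: [0.6708, 0.1789, 0.1641]
ee_rot: [0.256, 1.566, 0.544]
force: [0.0, 0.5, -1.6]
width: 0.0398
```

```bash
python3 - <<'E'
from h import *
from station import arm,cams
cams.grab_frame("top")
f,s=grab(cams,arm,"wrist","w20");print(s["force"],s["width"])
goto(s,[.668,.1623,.125],np.radians(15.7))
crop("w20","w20a",200,70,440,260,3.3)
E
```

```text
[ 0.50471808 -0.12348545 -3.677859  ] 0.040100828014814696
tcp [0.6693 0.1782 0.1622] rows 1 t 18.3
total [ 0.929 -0.373 -0.145] [ 0.174  0.016 -0.016]
per row [0.929, -0.373, -0.145, 0.174, 0.016, -0.016]
```

View pics/w20a.png

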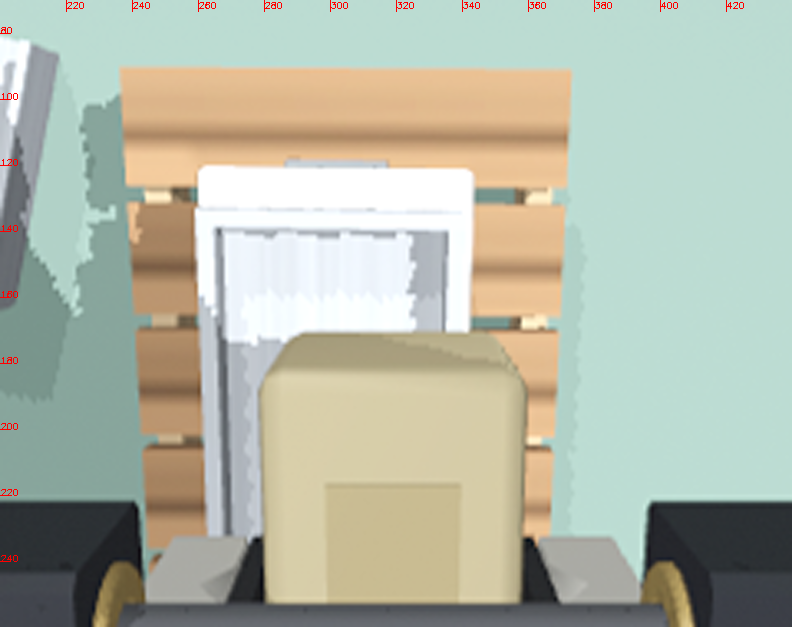

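```bash
python3 - <<'E'
from rel import *
rel("w20",3.3,200,70,[("dish",.0472,.056,[(196,208),(471,210)]),("soap",-.0463,.042,[(260,370),(526,370)]),("tub",.0652,.065,[(197,167),(474,170)])])
E
```

```text
dish [[-0.0439, -0.0617], [0.0188, -0.0613]] centre y,z -0.0126 -0.0055 yaw 0.37 w 0.0627
soap [[-0.0181, -0.0415], [0.0198, -0.0415]] centre y,z 0.0009 0.0005 yaw -0.02 w 0.0379
tub [[-0.0466, -0.0709], [0.0207, -0.0703]] centre y,z -0.013 -0.0056 yaw 0.56 w 0.0674
```

Request:
{"name": "carry_out", "arguments": {
  "deltas": [
    [0.3,-0.36,-0.15,0.15,0,0],
    [0.3,0,0,0,0,0]
  ]
}}

```text
t: 18.55
eef_pos: [0.6662, 0.1597, 0.1397]
ee_rot: [0.403, 1.57, 0.677]
force: [-0.1, 0.3, -1.9]
width: 0.0397
```

```bash
python3 - <<'E'
from h import *
from station import arm,cams
cams.grab_frame("top")
f,s=grab(cams,arm,"wrist","w21");print(s["force"],s["width"])
goto(s,[.668,.1623,.1],np.radians(15.7))
crop("w21","w21a",200,70,440,260,3.3)
E
```

```text
[-0.84040014  0.06561234 -4.60268326] 0.03999566109261054
tcp [0.6655 0.1601 0.1376] rows 1 t 18.6
total [0.941 0.035 0.075] [-0.001 -0.011 -0.01 ]
per row [0.941, 0.035, 0.075, -0.001, -0.011, -0.01]
```

View pics/w21a.png

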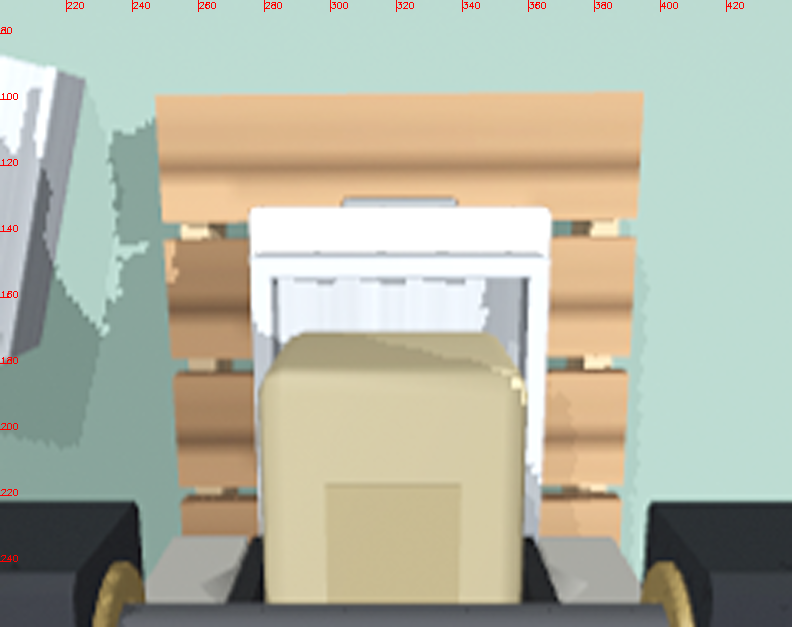

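```bash
python3 - <<'E'
from rel import *
rel("w21",3.3,200,70,[("dish",.0226,.056,[(249,257),(550,257)]),("soap",-.0463,.042,[(260,370),(526,370)]),("tub",.0406,.065,[(249,208),(551,208)])])
E
```

```text
dish [[-0.0288, -0.0524], [0.0334, -0.0525]] centre y,z 0.0023 0.0036 yaw -0.03 w 0.0622
soap [[-0.0181, -0.0415], [0.0198, -0.0415]] centre y,z 0.0009 0.0005 yaw -0.02 w 0.0379
tub [[-0.0309, -0.0618], [0.036, -0.0619]] centre y,z 0.0025 0.0031 yaw -0.03 w 0.0669
```

Shift +1.4 mm y, +3 mm z, and descend toward TCP 0.099.

Request:
{"name": "carry_out", "arguments": {
  "deltas": [
    [0.3,0.035,0.075,0,0,0],
    [0.3,0,0,0,0,0]
  ]
}}

```text
t: 18.85
eef_pos: [0.6697, 0.1626, 0.1166]
ee_rot: [0.222, 1.566, 0.496]
force: [0.2, 0.8, -1.3]
width: 0.0395
```

```bash
python3 - <<'E'
from h import *
from station import arm,cams
cams.grab_frame("top")
f,s=grab(cams,arm,"wrist","w22");print(s["force"],s["width"])
goto(s,[.668,.1623,.0987],np.radians(15.7))
E
```

```text
[-0.7522748  -0.48247277 -3.92593595] 0.03980703997691454
tcp [0.6687 0.1623 0.1143] rows 1 t 18.9
total [ 0.391  0.005 -0.017] [-0.007  0.024 -0.013]
per row [0.391, 0.005, -0.017, -0.007, 0.024, -0.013]
```

Request:
{"name": "carry_out", "arguments": {
  "deltas": [
    [0.22,0,-0.02,0,0.02,0]
  ]
}}

```text
t: 19.05
eef_pos: [0.6687, 0.1623, 0.1072]
ee_rot: [0.23, 1.569, 0.504]
force: [0.5, -0.1, -1.3]
width: 0.0398
```

Request:
{"name": "carry_out", "arguments": {
  "deltas": [
    [0.06,0,0,0,0,0]
  ]
}}

```text
t: 19.15
eef_pos: [0.6679, 0.1621, 0.1033]
ee_rot: [1.897, 1.57, 2.171]
force: [-0.4, -0.7, -2.6]
width: 0.0399
```

```bash
python3 - <<'E'
from h import *
from station import arm,cams
cams.grab_frame("top")
f,s=grab(cams,arm,"wrist","w22");print(s["force"],s["width"])
goto(s,[.668,.1623,.0987],np.radians(15.7))
E
```

```text
[ 0.62574897 -1.41400209 -0.94898969] 0.04016369725204887
tcp [0.6682 0.1622 0.1036] rows 1 t 19.2
total [ 0.123  0.004 -0.005] [ 0.003  0.007 -0.004]
per row [0.123, 0.004, -0.005, 0.003, 0.007, -0.004]
```

View pics/w22.png

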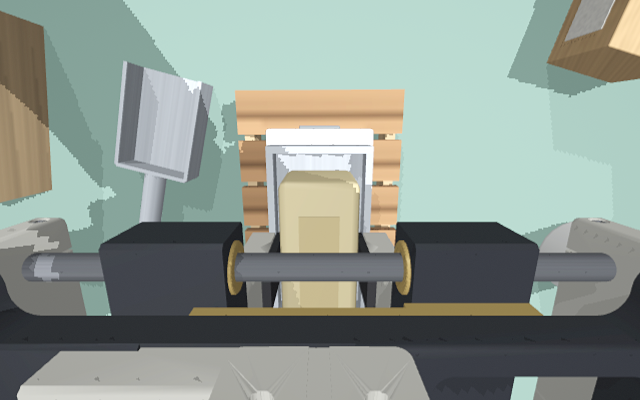

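Soap is descending inside the opening, centred. Last 4–5 mm.

Request:
{"name": "carry_out", "arguments": {
  "deltas": [
    [0.07,0,0,0,0,0]
  ]
}}

```text
t: 19.35
eef_pos: [0.6691, 0.1625, 0.1021]
ee_rot: [0.08, 1.568, 0.355]
force: [-0.2, -0.1, -3.1]
width: 0.0395
```

Request:
{"name": "carry_out", "arguments": {
  "deltas": [
    [0.04,0,0,0,0,0]
  ]
}}

```text
t: 19.45
eef_pos: [0.6691, 0.1625, 0.1004]
ee_rot: [0.103, 1.568, 0.378]
force: [-0.2, -0.5, -2.6]
width: 0.0396
```

Request:
{"name": "carry_out", "arguments": {
  "deltas": [
    [0.03,0,0,0,0,0]
  ]
}}

```text
t: 19.55
eef_pos: [0.6693, 0.1627, 0.0994]
ee_rot: [0.109, 1.568, 0.383]
force: [-0.1, 0.1, -2.1]
width: 0.0395
```

Request:
{"name": "carry_out", "arguments": {
  "deltas": [
    [0.035,0,-0.02,0,0,0]
  ]
}}

```text
t: 19.65
eef_pos: [0.6692, 0.1626, 0.0988]
ee_rot: [0.03, 1.566, 0.305]
force: [-0.8, 0.1, 6.7]
width: 0.0398
```

```bash
python3 - <<'E'
from h import *
from station import arm,cams
cams.grab_frame("top")
s=arm.get_state();print(s["force"],s["width"])
goto(s,[.668,.1623,.0987],np.radians(15.7))
E
```

```text
[0.04832105 0.18322427 2.66755479] 0.03975433596202123
tcp [0.6692 0.1627 0.0989] rows 1 t 19.7
total [ 0.004 -0.001 -0.031] [ 0.016  0.069 -0.003]
per row [0.004, -0.001, -0.031, 0.016, 0.069, -0.003]
```

Request:
{"name": "carry_out", "arguments": {
  "deltas": [
    [-0.01,0,-0.02,0,0.05,0],
    [-0.02,0,0,0,0,0],
    [-0.05,0,0,0,0,0]
  ],
  "hand": 0
}}

```text
t: 20.0
eef_pos: [0.6685, 0.1625, 0.1027]
ee_rot: [0.196, 1.569, 0.471]
force: [0.6, 0.5, -0.1]
width: 0.0583
```

Request:
{"name": "carry_out", "arguments": {
  "deltas": [
    [-0.3,0,0,0,0,0],
    [-0.9,0,0,0,0,0],
    [-1,0,0,0,0,0],
    [-0.8,0.4,-0.9,0.5,0,0],
    [0,0.7,-1,0.5,0,0]
  ]
}}

```text
t: 20.5
eef_pos: [0.5868, 0.1838, 0.2264]
ee_rot: [-2.141, 1.568, -1.941]
force: [-0.3, 2.0, 0.3]
width: 0.0872
```

```bash
python3 - <<'E'
from h import *
from station import arm,cams
f,s=grab(cams,arm,"wrist","w23");print(s["force"],s["width"])
goto(s,[.4425,.3535,.17],np.radians(.9))
f,_=grab(cams,arm,"scene","s23");crop("s23","s23a",310,200,430,320,6)
E
```

```text
[-0.31656122  2.02482819  0.25806368] 0.08717480349471354
tcp [0.5868 0.1838 0.2264] rows 5 t 20.5
total [ 1.404  4.876 -2.693] [ 2.635 -0.015  0.03 ]
per row [0.281, 0.975, -0.539, 0.527, -0.003, 0.006]
```

View pics/w23.png

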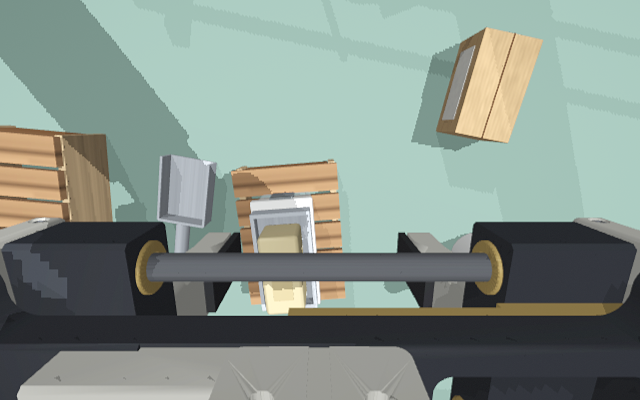

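View pics/s23a.png

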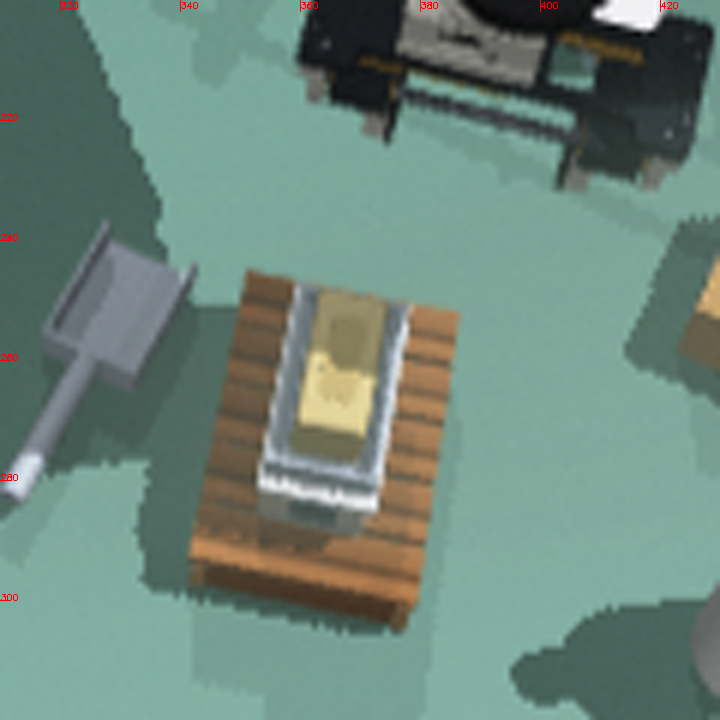

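Request:
{"name": "carry_out", "arguments": {
  "deltas": [
    [0,1,-0.55,0.55,0,0],
    [0,1,-0.55,0.55,0,0],
    [0.2,1,-0.55,0.55,0,0],
    [0.3,1,-0.55,0.55,0,0],
    [0.4,0.9,-0.5,0.5,0,0]
  ]
}}

```text
t: 21.1
eef_pos: [0.449, 0.369, 0.1967]
ee_rot: [1.0, 1.564, 1.003]
force: [0.1, 0.9, -0.4]
width: 0.0879
```

```bash
python3 - <<'E'
from h import *
from station import arm,cams
cams.grab_frame("top")
f,s=grab(cams,arm,"wrist","w24");print(s["force"],s["width"])
goto(s,[.4425,.3535,.05],np.radians(.9))
crop("w24","w24a",230,70,430,260,4)
E
```

```text
[-2.20792591  2.67504215 -1.87413675] 0.08770389638500302
tcp [0.446  0.3723 0.1934] rows 4 t 21.1
total [ 3.583 -0.488 -0.091] [-0.194  0.013 -0.068]
per row [0.896, -0.122, -0.023, -0.048, 0.003, -0.017]
```

View pics/w24a.png

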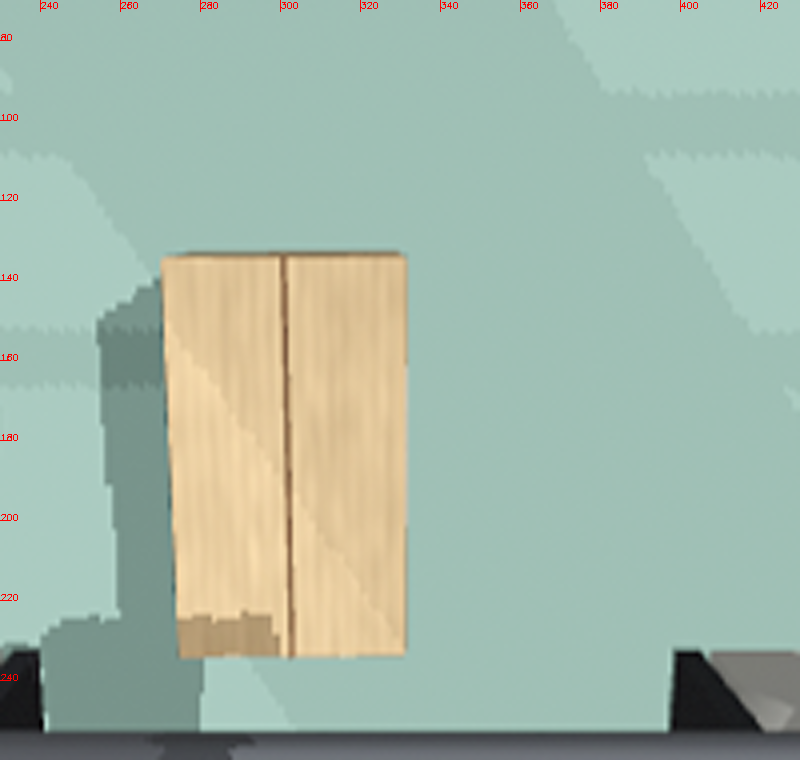

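```bash
python3 - <<'E'
from h import *
k=lambda l:[(i,x/4+230-.4,y/4+70-.4) for i,x,y in l]
wfit("w24",k([(1,407,256),(2,161,257),(0,406,655),(3,179,657)]),(.11,.064),.06,(.445,.35,0))
E
```

```text
corr 0 [0.442  0.3557] 0.53 0.4
corr -0.41 [0.442  0.3534] 0.54 0.4
```

Request:
{"name": "carry_out", "arguments": {
  "deltas": [
    [0.7,-0.45,-0.1,-0.15,0,-0.05],
    [0.8,-0.05,0,-0.05,0,0],
    [0.8,0,0,0,0,0],
    [0.6,0,0,0,0,0]
  ]
}}

```text
t: 21.6
eef_pos: [0.4455, 0.3541, 0.0817]
ee_rot: [0.737, 1.56, 0.765]
force: [0.1, -0.2, -0.2]
width: 0.0874
```

```bash
python3 - <<'E'
from h import *
from station import arm,cams
cams.grab_frame("top")
s=arm.get_state();print(s["force"],s["width"])
goto(s,[.442,.3535,.008],np.radians(.6))
E
```

```text
[-1.55429718 -0.92583099 -4.3593196 ] 0.0873352405200915
tcp [0.4442 0.3525 0.078 ] rows 2 t 21.6
total [ 1.751  0.018 -0.062] [ 0.235  0.068 -0.058]
per row [0.876, 0.009, -0.031, 0.117, 0.034, -0.029]
```

Request:
{"name": "carry_out", "arguments": {
  "deltas": [
    [0.7,0.02,-0.06,0.2,0.05,-0.05],
    [0.7,0,0,0,0,0],
    [0.2,0,0,0,0,0]
  ]
}}

```text
t: 21.95
eef_pos: [0.4442, 0.3544, 0.0158]
ee_rot: [0.58, 1.566, 0.593]
force: [-0.4, -0.9, 0.2]
width: 0.0874
```

```bash
python3 - <<'E'
from h import *
from station import arm,cams
cams.grab_frame("top")
s=arm.get_state();print(s["force"],s["width"])
goto(s,[.442,.3535,.008],np.radians(.6))
E
```

```text
[-0.63214932 -0.43303012 -1.57546648] 0.08730166085459577
tcp [0.4443 0.3545 0.0157] rows 1 t 22.0
total [ 0.193 -0.025 -0.059] [ 0.039  0.055 -0.034]
per row [0.193, -0.025, -0.059, 0.039, 0.055, -0.034]
```

Request:
{"name": "carry_out", "arguments": {
  "deltas": [
    [0.18,-0.03,-0.06,0.04,0.06,-0.03]
  ]
}}

```text
t: 22.1
eef_pos: [0.443, 0.3544, 0.0102]
ee_rot: [0.98, 1.568, 0.991]
force: [-0.6, 1.2, 1.1]
width: 0.0878
```

Request:
{"name": "carry_out", "arguments": {
  "deltas": [
    [0,0,0,0,0,0]
  ],
  "hand": 1,
  "newtons": 35
}}

```text
t: 22.2
eef_pos: [0.443, 0.3542, 0.0104]
ee_rot: [1.085, 1.569, 1.095]
force: [0.4, -0.4, -1.0]
width: 0.0838
```

```bash
python3 - <<'E'
from h import *
from station import arm,cams
w=[]
for i in range(7): cams.grab_frame("top");w.append(round(arm.get_state()["width"],4))
s=arm.get_state();print(w,s["force"]);goto(s,[.442,.3535,.2],np.radians(.6))
E
```

```text
[0.0805, 0.0768, 0.0728, 0.0689, 0.0653, 0.0633, 0.0638] [-1.01935155  0.64094006  4.64430324]
tcp [0.4434 0.3548 0.011 ] rows 5 t 22.6
total [-4.725 -0.017 -0.024] [ 0.01   0.031 -0.041]
per row [-0.945, -0.003, -0.005, 0.002, 0.006, -0.008]
```

Request:
{"name": "carry_out", "arguments": {
  "deltas": [
    [-0.6,0,0,0,0,0],
    [-1,0,0,0,0,0],
    [-1,0,0,0,0,0],
    [-1,0,0,0,0,0],
    [-1,-0.4,0,0,0,0]
  ]
}}

```text
t: 23.05
eef_pos: [0.4381, 0.3337, 0.1918]
ee_rot: [-2.36, 1.554, -2.35]
force: [0.7, -0.2, -4.4]
width: 0.0637
```

Request:
{"name": "carry_out", "arguments": {
  "deltas": [
    [-1,-0.9,0,0,0,0],
    [-0.3,-1,0.1,-0.1,0,0],
    [0,-1,0.2,-0.2,0,0],
    [0,-1,0.3,-0.2,0,0],
    [0,-1,0.3,-0.2,0,0]
  ]
}}

```text
t: 23.55
eef_pos: [0.4782, 0.1399, 0.2489]
ee_rot: [-2.706, 1.562, -2.639]
force: [1.4, 0.9, -4.2]
width: 0.0635
```

```bash
python3 - <<'E'
from h import *
from station import arm,cams
f,s=grab(cams,arm,"wrist","w25");print(s["force"],s["width"])
goto(s,[.66,-.16,.2],np.radians(5.9))
crop("w25","w25a",200,60,440,310,3)
E
```

```text
[ 1.41672528  0.86419308 -4.23324682] 0.06350066012281948
tcp [0.4782 0.1399 0.2489] rows 8 t 23.6
total [ 1.219 -7.779  4.045] [-0.52  -0.114  0.051]
per row [0.152, -0.972, 0.506, -0.065, -0.014, 0.006]
```

View pics/w25a.png

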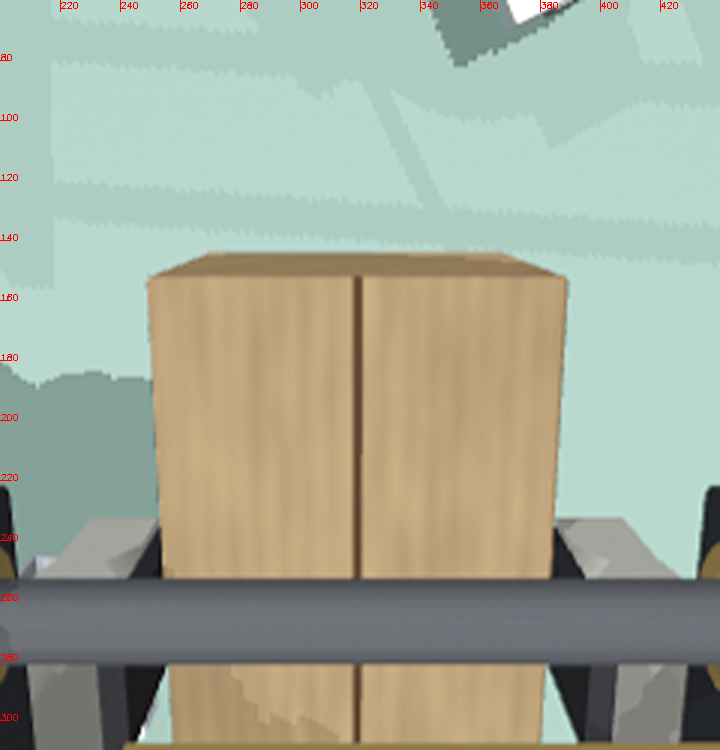

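Box held straight. Continue over to the tall crate.

Request:
{"name": "carry_out", "arguments": {
  "deltas": [
    [0,-1,0.5,-0.07,0,0],
    [0,-1,0.5,-0.07,0,0],
    [0,-1,0.55,-0.07,0,0],
    [0,-1,0.55,-0.07,0,0],
    [0,-1,0.55,-0.07,0,0]
  ]
}}

```text
t: 24.1
eef_pos: [0.598, -0.0604, 0.2463]
ee_rot: [-3.014, 1.557, -2.919]
force: [1.6, 2.2, -3.4]
width: 0.0634
```

```bash
python3 - <<'E'
from rel import *
from station import arm,cams
rel("w25",3,200,60,[("box",-.0107+.0214-.06,.055,[(147,276),(568,276)]),("boxb",.0107-.06,.055,[(147,276),(568,276)])])
s=arm.get_state();print(s["force"],s["width"])
goto(s,[.667,-.1635,.16],np.radians(5.9))
E
```

```text
box [[-0.0307, -0.0559], [0.0323, -0.0559]] centre y,z 0.0008 -0.0009 yaw -0.03 w 0.0629
boxb [[-0.0307, -0.0559], [0.0323, -0.0559]] centre y,z 0.0008 -0.0009 yaw -0.03 w 0.0629
[ 1.57325166  2.18856772 -3.3682978 ] 0.06337877951128248
tcp [ 0.598  -0.0604  0.2463] rows 3 t 24.1
total [ 2.143 -2.725  1.501] [-0.109 -0.193  0.024]
per row [0.714, -0.908, 0.5, -0.036, -0.064, 0.008]
```

Request:
{"name": "carry_out", "arguments": {
  "deltas": [
    [0,-0.9,0.5,-0.04,-0.07,0],
    [0.5,-0.9,0.5,-0.04,-0.07,0],
    [0.7,-0.8,0.5,-0.04,-0.07,0],
    [0.5,0,0,0,0,0]
  ]
}}

```text
t: 24.5
eef_pos: [0.671, -0.1671, 0.174]
ee_rot: [-0.959, 1.57, -0.86]
force: [-1.6, 0.9, -5.6]
width: 0.0635
```

```bash
python3 - <<'E'
from h import *
from station import arm,cams
cams.grab_frame("top")
f,s=grab(cams,arm,"wrist","w26");print(s["force"],s["width"])
goto(s,[.668,-.1635,.12],np.radians(5.9))
crop("w26","w26a",200,60,440,260,3.3)
E
```

```text
[-2.72873846  0.77560273 -9.28467259] 0.06348503205065187
tcp [ 0.6681 -0.1652  0.17  ] rows 2 t 24.6
total [1.251 0.042 0.007] [-0.061 -0.071 -0.023]
per row [0.626, 0.021, 0.003, -0.03, -0.036, -0.012]
```

View pics/w26a.png

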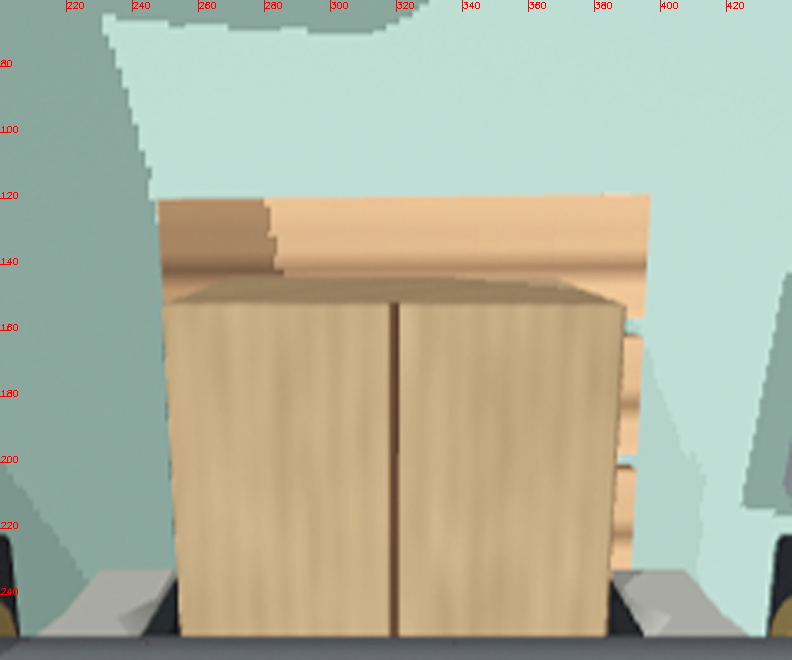

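```bash
python3 - <<'E'
from rel import *
w3=load("w3")
P=np.array([bp(w3,x/4.5+140-.4,y/4.5+30-.4,.085)[:2] for x,y in [(496,110),(51,163),(572,611),(163,658)]]);print(P.round(4).tolist(),[np.linalg.norm(P[i]-P[j]).round(4) for i,j in ((0,1),(2,3),(0,2),(1,3))])
rel("w26",3.3,200,60,[("crate",.085,.0725,[(158,199),(650,195)]),("box",-.0493,.055,[(161,304),(626,304)])])
E
```

```text
[[0.5891, -0.1034], [0.6026, -0.2321], [0.7319, -0.0882], [0.7461, -0.2167]] [np.float64(0.1294), np.float64(0.1294), np.float64(0.1436), np.float64(0.1443)]
crate [[-0.0607, -0.0717], [0.0683, -0.0727]] centre y,z 0.0038 0.0003 yaw -0.49 w 0.129
box [[-0.0307, -0.0558], [0.0324, -0.0559]] centre y,z 0.0008 -0.0008 yaw -0.03 w 0.0632
```

Request:
{"name": "carry_out", "arguments": {
  "deltas": [
    [0.55,0.06,0.02,-0.09,-0.05,-0.02],
    [0.55,0,0,0,0,0]
  ]
}}

```text
t: 24.8
eef_pos: [0.6696, -0.1614, 0.1314]
ee_rot: [-0.427, 1.568, -0.32]
force: [-0.1, 0.5, -5.0]
width: 0.064
```

```bash
python3 - <<'E'
from h import *
from station import arm,cams
cams.grab_frame("top")
f,s=grab(cams,arm,"wrist","w27");print(s["force"],s["width"])
goto(s,[.668,-.1632,.0957],np.radians(5.9))
crop("w27","w27a",200,60,440,260,3.3)
E
```

```text
[-1.6275496  -0.29174405 -8.96037946] 0.06372239059394157
tcp [ 0.6682 -0.161   0.1279] rows 1 t 24.9
total [ 0.805 -0.055 -0.01 ] [ 0.053 -0.012  0.003]
per row [0.805, -0.055, -0.01, 0.053, -0.012, 0.003]
```

View pics/w27a.png

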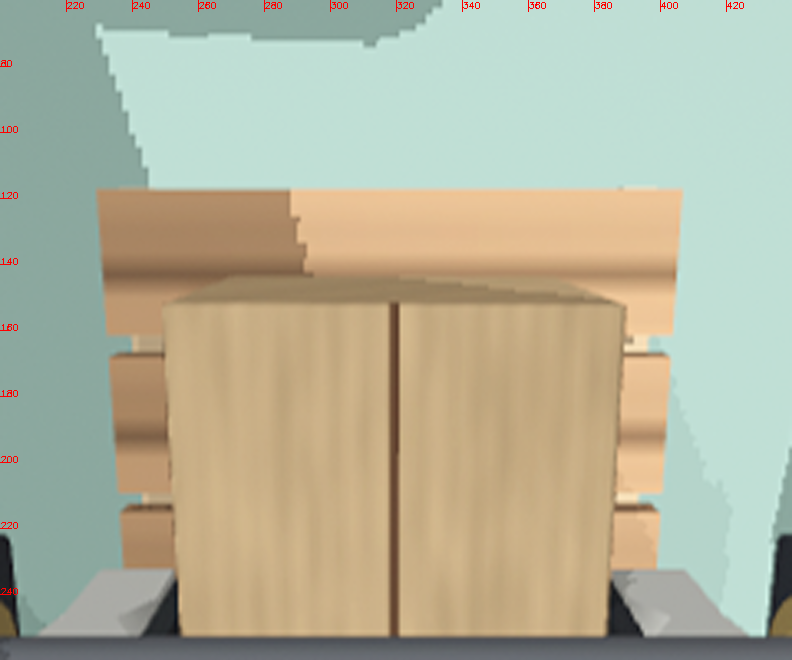

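```bash
python3 - <<'E'
from rel import *
rel("w27",3.3,200,60,[("crate",.0429,.072,[(97,189),(682,189)]),("box",-.0493,.055,[(161,304),(626,304)])])
E
```

```text
crate [[-0.0645, -0.0731], [0.0648, -0.0732]] centre y,z 0.0002 -0.0012 yaw -0.04 w 0.1293
box [[-0.0307, -0.0558], [0.0324, -0.0558]] centre y,z 0.0009 -0.0008 yaw -0.03 w 0.0632
```

Request:
{"name": "carry_out", "arguments": {
  "deltas": [
    [0.3,-0.03,0,0,0,0],
    [0.25,0,0,0,0,0]
  ]
}}

```text
t: 25.1
eef_pos: [0.6702, -0.1615, 0.111]
ee_rot: [-0.457, 1.567, -0.348]
force: [-0.8, 0.1, -5.0]
width: 0.0637
```

```bash
python3 - <<'E'
from h import *
from station import arm,cams
cams.grab_frame("top")
s=arm.get_state();print(s["force"],s["width"])
goto(s,[.668,-.1617,.0957],np.radians(6.1))
E
```

```text
[-1.23780304 -0.0608112  -6.22644824] 0.06370952671167167
tcp [ 0.6698 -0.1614  0.1096] rows 1 t 25.1
total [ 0.348 -0.001 -0.047] [0.035 0.039 0.023]
per row [0.348, -0.001, -0.047, 0.035, 0.039, 0.023]
```

Request:
{"name": "carry_out", "arguments": {
  "deltas": [
    [0.22,-0.01,-0.04,0.03,0.04,0.02]
  ]
}}

```text
t: 25.25
eef_pos: [0.6694, -0.1619, 0.1022]
ee_rot: [-0.339, 1.568, -0.231]
force: [0.6, 0.4, -2.8]
width: 0.0638
```

Request:
{"name": "carry_out", "arguments": {
  "deltas": [
    [0.06,0,0,0,0,0]
  ]
}}

```text
t: 25.35
eef_pos: [0.6687, -0.1618, 0.0988]
ee_rot: [-0.3, 1.57, -0.192]
force: [0.2, 0.3, -4.5]
width: 0.0635
```

Request:
{"name": "carry_out", "arguments": {
  "deltas": [
    [0.05,0,0,0,0,0]
  ]
}}

```text
t: 25.45
eef_pos: [0.6689, -0.1619, 0.0969]
ee_rot: [-0.381, 1.569, -0.274]
force: [-0.5, 0.3, -4.3]
width: 0.0639
```

Request:
{"name": "carry_out", "arguments": {
  "deltas": [
    [0.03,0,0,0,0,0]
  ]
}}

```text
t: 25.55
eef_pos: [0.669, -0.1619, 0.0961]
ee_rot: [-0.411, 1.569, -0.304]
force: [-2.5, 0.3, 2.0]
width: 0.0636
```

Request:
{"name": "carry_out", "arguments": {
  "deltas": [
    [0.03,0,0,0,0,0]
  ]
}}

```text
t: 25.65
eef_pos: [0.6692, -0.162, 0.0961]
ee_rot: [-0.431, 1.568, -0.323]
force: [-4.6, 1.9, 7.5]
width: 0.0639
```

Contact; release and retreat up, then toward the brush.

Request:
{"name": "carry_out", "arguments": {
  "deltas": [
    [-0.02,0,0,0,0,0],
    [-0.02,0,0,0,0,0]
  ],
  "hand": 0
}}

```text
t: 25.85
eef_pos: [0.6707, -0.1624, 0.0995]
ee_rot: [-0.363, 1.564, -0.255]
force: [-0.0, 0.2, -0.4]
width: 0.0744
```

Request:
{"name": "carry_out", "arguments": {
  "deltas": [
    [-0.2,0,0,0,0,0],
    [-0.9,0,0,0,0,0],
    [-1,0,0,0,0,0],
    [-0.6,-0.4,-1,0.9,0,0],
    [0,-0.6,-1,1,0,0]
  ]
}}

```text
t: 26.35
eef_pos: [0.5964, -0.2078, 0.2126]
ee_rot: [-0.458, 1.561, -0.481]
force: [0.8, -1.0, -0.3]
width: 0.0877
```

```bash
python3 - <<'E'
from h import *
from station import arm,cams
f,s=grab(cams,arm,"wrist","w28");print(s["force"],s["width"])
goto(s,[.4574,-.347,.16],np.radians(-19.3))
E
```

```text
[ 0.829442   -1.03553969 -0.26346517] 0.08769701607269167
tcp [ 0.5964 -0.2078  0.2126] rows 5 t 26.4
total [ 1.302 -3.554 -3.406] [4.494 0.129 0.04 ]
per row [0.26, -0.711, -0.681, 0.899, 0.026, 0.008]
```

View pics/w28.png

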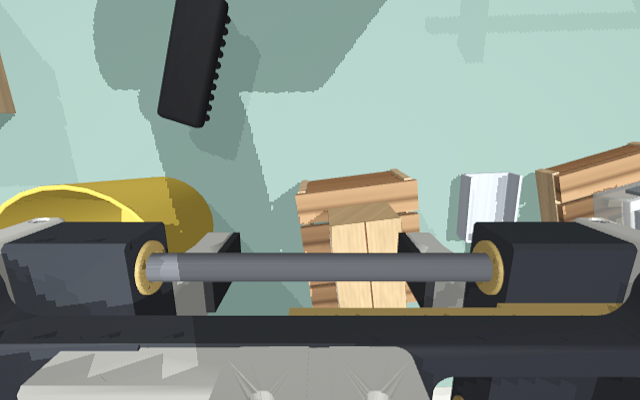

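Request:
{"name": "carry_out", "arguments": {
  "deltas": [
    [0,-0.6,-0.8,0.95,0,0],
    [0,-0.7,-0.75,0.95,0,0],
    [0.3,-0.75,-0.7,0.95,0,0],
    [0.4,-0.8,-0.65,0.95,0,0],
    [0.5,-0.8,-0.6,0.9,0,0]
  ]
}}

```text
t: 26.9
eef_pos: [0.4276, -0.3367, 0.1708]
ee_rot: [-0.044, 1.547, -0.411]
force: [1.3, -0.9, -0.4]
width: 0.0874
```

```bash
python3 - <<'E'
from h import *
from station import arm,cams
cams.grab_frame("top")
f,s=grab(cams,arm,"wrist","w29");print(s["force"],s["width"])
goto(s,[.4574,-.347,.1],np.radians(-19.3))
crop("w29","w29a",230,70,430,260,4)
E
```

```text
[-6.91744406  0.46297209 -5.74168065] 0.08733614646411023
tcp [ 0.4215 -0.3372  0.1669] rows 2 t 26.9
total [1.688 0.1   0.896] [-0.52   0.241  0.004]
per row [0.844, 0.05, 0.448, -0.26, 0.121, 0.002]
```

View pics/w29a.png

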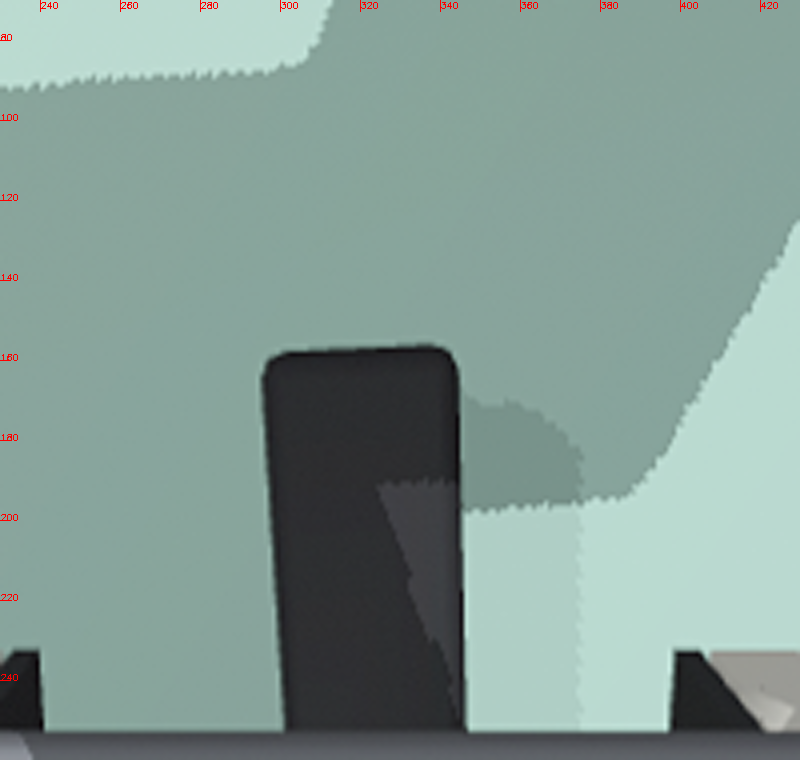

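Request:
{"name": "carry_out", "arguments": {
  "deltas": [
    [0.2,0.05,0.9,-0.25,0.12,0],
    [0.4,0.03,0.1,-0.2,0.1,0]
  ]
}}

```text
t: 27.2
eef_pos: [0.4634, -0.3506, 0.1488]
ee_rot: [-0.173, 1.562, -0.513]
force: [1.1, 0.6, 0.0]
width: 0.0873
```

```bash
python3 - <<'E'
from h import *
from station import arm,cams
cams.grab_frame("top")
f,s=grab(cams,arm,"wrist","w30");print(s["force"],s["width"])
goto(s,[.4574,-.347,.05],np.radians(-19.3))
crop("w30","w30a",230,70,430,260,4)
E
```

```text
[-0.86529485  0.58040264 -2.33543186] 0.08759062963482253
tcp [ 0.4612 -0.349   0.1453] rows 3 t 27.2
total [ 2.382  0.016 -0.115] [-0.042  0.05   0.003]
per row [0.794, 0.005, -0.038, -0.014, 0.017, 0.001]
```

View pics/w30a.png

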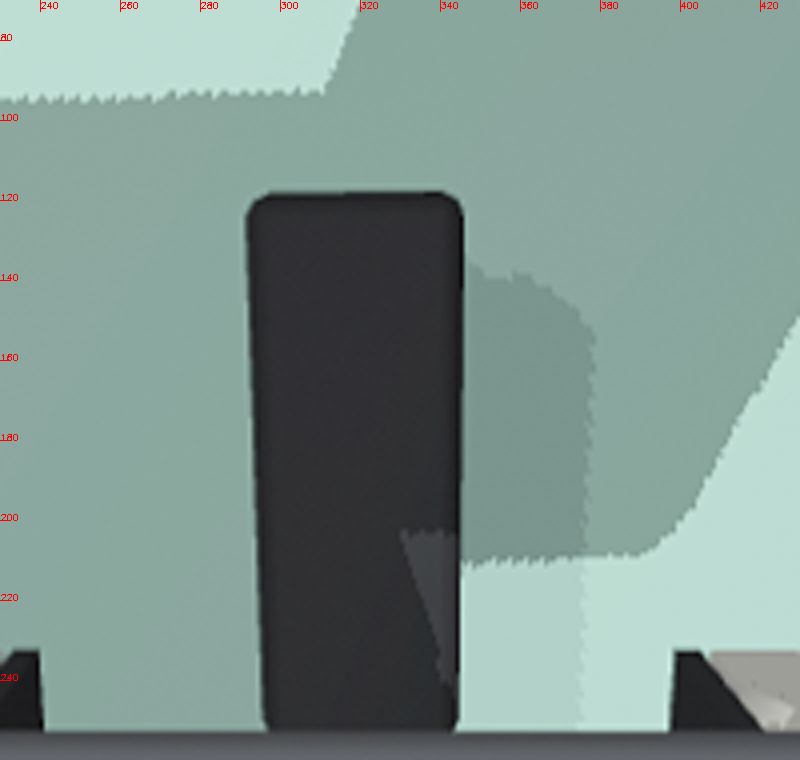

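```bash
python3 - <<'E'
from h import *
k=lambda l:[(i,x/4+230-.4,y/4+70-.4) for i,x,y in l]
wfit("w30",k([(1,463,193),(2,246,194),(0,458,735),(3,264,735)]),(.14,.052),.042,(.457,-.34,-.33))
wfit("w30",k([(1,463,193),(2,246,194)]),(.14,.052),.042,(.457,-.34,-.33))
E
```

```text
corr 0 [ 0.4562 -0.3461] -18.81 3.1
corr -0.41 [ 0.4563 -0.3482] -18.8 3.0
corr 0 [ 0.4579 -0.3472] -19.18 1.1
corr -0.41 [ 0.4579 -0.3493] -19.19 1.1
```

Request:
{"name": "carry_out", "arguments": {
  "deltas": [
    [0.8,0.03,-0.11,-0.04,0.05,0],
    [0.8,0,0,0,0,0],
    [0.8,0,0,0,0,0],
    [0.6,0,0,0,0,0]
  ]
}}

```text
t: 27.7
eef_pos: [0.4605, -0.3467, 0.0296]
ee_rot: [-0.149, 1.56, -0.485]
force: [0.1, -0.5, -0.1]
width: 0.0875
```

```bash
python3 - <<'E'
from h import *
from station import arm,cams
cams.grab_frame("top")
s=arm.get_state();print(s["force"],s["width"])
goto(s,[.457,-.348,-.005],np.radians(-19.1))
E
```

```text
[-1.6032777   0.15803865 -3.65630698] 0.08789470524824156
tcp [ 0.4586 -0.3457  0.0261] rows 1 t 27.8
total [ 0.777 -0.067 -0.023] [-0.044  0.081  0.013]
per row [0.777, -0.067, -0.023, -0.044, 0.081, 0.013]
```

Request:
{"name": "carry_out", "arguments": {
  "deltas": [
    [0.55,-0.07,-0.02,-0.04,0.08,0],
    [0.18,0,0,0,0,0]
  ]
}}

```text
t: 27.95
eef_pos: [0.4575, -0.3479, -0.002]
ee_rot: [-1.134, 1.569, -1.466]
force: [0.2, -0.7, 0.2]
width: 0.0875
```

```bash
python3 - <<'E'
from h import *
from station import arm,cams
cams.grab_frame("top")
s=arm.get_state();print(s["force"],s["width"])
goto(s,[.457,-.348,-.005],np.radians(-19.1))
E
```

```text
[-0.73328145 -0.93973557  0.04478976] 0.0877058327588565
tcp [ 0.4582 -0.3481 -0.0017] rows 1 t 28.0
total [ 0.082 -0.006 -0.029] [0.018 0.025 0.024]
per row [0.082, -0.006, -0.029, 0.018, 0.025, 0.024]
```

Request:
{"name": "carry_out", "arguments": {
  "deltas": [
    [0.1,0,-0.03,0,0.02,0]
  ],
  "hand": 1,
  "newtons": 25
}}

```text
t: 28.1
eef_pos: [0.4582, -0.3481, -0.0042]
ee_rot: [-0.697, 1.568, -1.029]
force: [0.2, -0.4, 0.0]
width: 0.0838
```

```bash
python3 - <<'E'
from h import *
from station import arm,cams
w=[]
for i in range(10): cams.grab_frame("top");w.append(round(arm.get_state()["width"],4))
s=arm.get_state();print(w,s["force"]);goto(s,[.457,-.348,.15],np.radians(-19.1))
E
```

```text
[0.0805, 0.0768, 0.0731, 0.0688, 0.0655, 0.0615, 0.0571, 0.0533, 0.0523, 0.0515] [-0.40326855  1.37110619  4.2890806 ]
tcp [ 0.4574 -0.3478 -0.0052] rows 4 t 28.6
total [-3.88e+00 -1.40e-02 -2.00e-03] [0.02  0.016 0.025]
per row [-0.97, -0.003, -0.001, 0.005, 0.004, 0.006]
```

Request:
{"name": "carry_out", "arguments": {
  "deltas": [
    [-0.6,0,0,0,0,0],
    [-1,0,0,0,0,0],
    [-1,0,0,0,0,0],
    [-1,0,0,0,0,0],
    [-1,0,0,-0.3,0,0]
  ]
}}

```text
t: 29.1
eef_pos: [0.4517, -0.3449, 0.1768]
ee_rot: [3.102, 1.554, 2.789]
force: [1.5, -1.8, -2.2]
width: 0.0519
```

Request:
{"name": "carry_out", "arguments": {
  "deltas": [
    [-1,0.4,0.2,-0.7,0,0],
    [-0.8,0.8,0.6,-0.9,0,0],
    [0,0.9,0.8,-0.9,0,0]
  ]
}}

```text
t: 29.4
eef_pos: [0.534, -0.2815, 0.2573]
ee_rot: [2.887, 1.563, 2.748]
force: [1.4, -1.3, -2.0]
width: 0.0518
```

```bash
python3 - <<'E'
from h import *
from station import arm,cams
f,s=grab(cams,arm,"wrist","w31");print(s["force"],s["width"])
goto(s,[.668,-.1625,.22],np.radians(6))
crop("w31","w31a",200,60,440,310,3)
E
```

```text
[ 1.44536391 -1.30942343 -2.00960614] 0.05180957019278301
tcp [ 0.534  -0.2815  0.2573] rows 4 t 29.4
total [0.918 3.409 2.911] [-3.494 -0.104 -0.041]
per row [0.23, 0.852, 0.728, -0.874, -0.026, -0.01]
```

View pics/w31a.png

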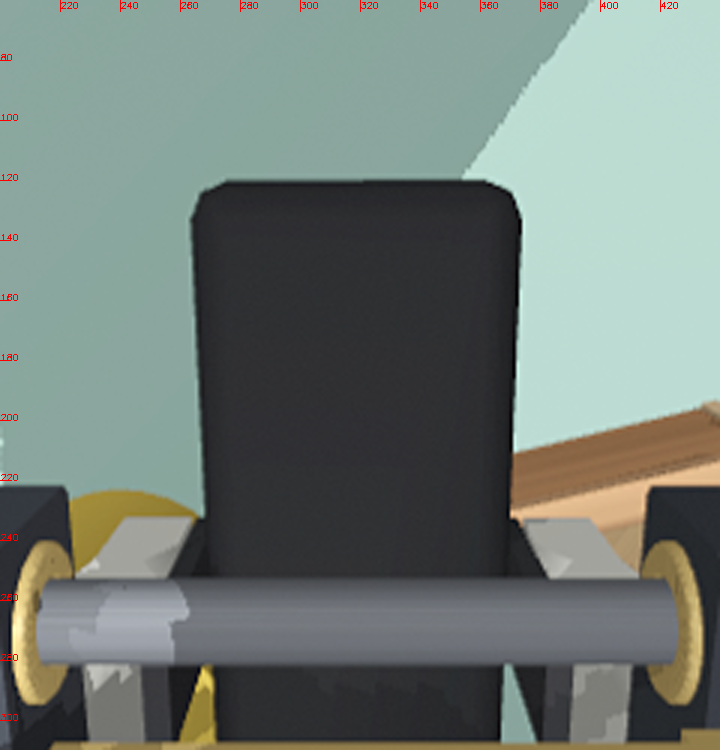

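Request:
{"name": "carry_out", "arguments": {
  "deltas": [
    [0,0.9,0.8,-0.9,0,0],
    [0,0.9,0.8,-0.9,0,0],
    [0,0.9,0.75,-0.9,0,0],
    [0,0.8,0.7,-0.8,0,0]
  ]
}}

```text
t: 29.85
eef_pos: [0.6632, -0.1426, 0.2524]
ee_rot: [2.475, 1.559, 2.591]
force: [0.7, -0.5, -2.0]
width: 0.0515
```

```bash
python3 - <<'E'
from rel import *
from station import arm,cams
rel("w31",3,200,60,[("brtop",-.047,.07,[(190,183),(522,183)]),("brlow",-.03,.07,[(190,181),(522,181)])])
cams.grab_frame("top")
f,s=grab(cams,arm,"wrist","w32");print(s["force"],s["width"])
goto(s,[.668,-.1625,.18],np.radians(6))
crop("w32","w32a",200,60,440,260,3.3)
E
```

```text
brtop [[-0.0242, -0.0695], [0.025, -0.0695]] centre y,z 0.0004 0.0005 yaw -0.04 w 0.0492
brlow [[-0.0272, -0.07], [0.028, -0.0701]] centre y,z 0.0004 -0.0 yaw -0.04 w 0.0552
[ 4.97886819  1.20876524 -2.05952393] 0.051794863016651545
tcp [ 0.6666 -0.1377  0.251 ] rows 2 t 29.9
total [ 1.771 -0.635 -0.025] [ 0.262 -0.13  -0.122]
per row [0.885, -0.317, -0.012, 0.131, -0.065, -0.061]
```

View pics/w32a.png

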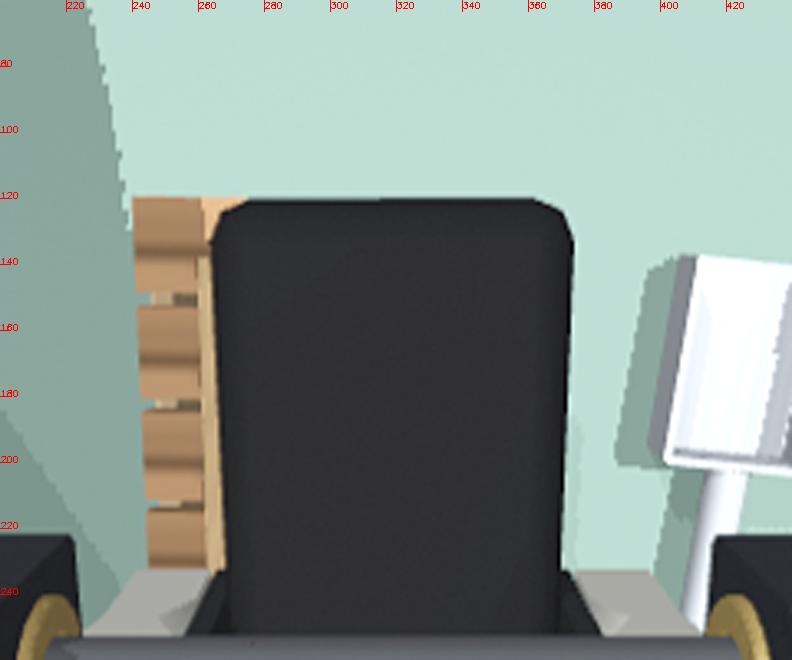

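Request:
{"name": "carry_out", "arguments": {
  "deltas": [
    [0.1,-0.6,0,0.25,-0.12,-0.1],
    [0.5,-0.05,0,0,0,0],
    [0.5,0,0,0,0,0]
  ]
}}

```text
t: 30.25
eef_pos: [0.6688, -0.1658, 0.2057]
ee_rot: [2.554, 1.57, 2.658]
force: [-0.1, 0.6, -1.6]
width: 0.0515
```

```bash
python3 - <<'E'
from h import *
from station import arm,cams
cams.grab_frame("top")
f,s=grab(cams,arm,"wrist","w33");print(s["force"],s["width"])
goto(s,[.668,-.162,.14],np.radians(6.1))
crop("w33","w33a",200,60,440,260,3.3)
E
```

```text
[-2.68586874  0.4842697  -6.66623198] 0.051840252073430744
tcp [ 0.667  -0.1655  0.2015] rows 2 t 30.3
total [1.538 0.082 0.043] [-0.048 -0.081 -0.03 ]
per row [0.769, 0.041, 0.021, -0.024, -0.041, -0.015]
```

View pics/w33a.png

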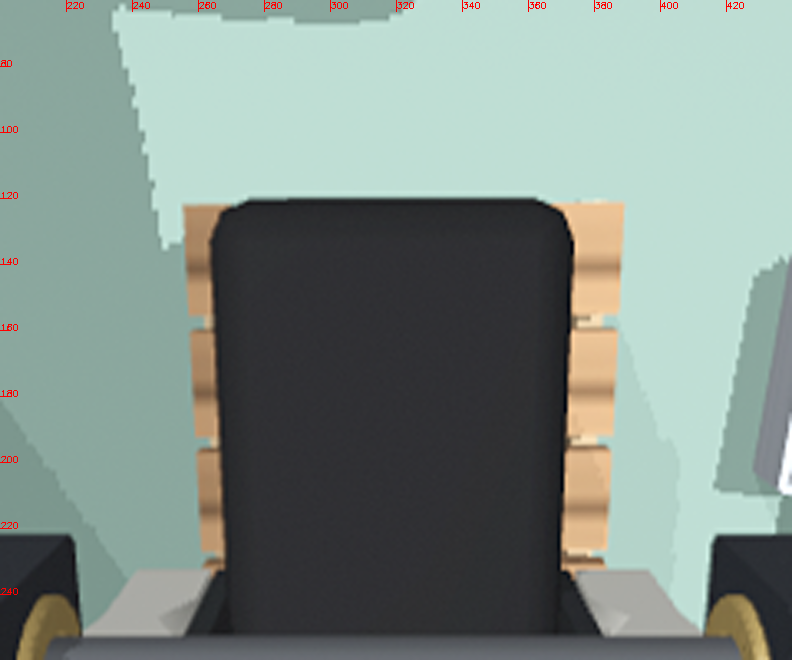

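```bash
python3 - <<'E'
from rel import *
rel("w33",3.3,200,60,[("crate",.1165,.072,[(183,206),(625,202)]),("brush",-.04,.07,[(210,200),(574,200)])])
E
```

```text
crate [[-0.0605, -0.0702], [0.069, -0.0714]] centre y,z 0.0042 0.0012 yaw -0.54 w 0.1296
brush [[-0.0251, -0.0696], [0.0264, -0.0696]] centre y,z 0.0006 0.0004 yaw -0.04 w 0.0515
```

Request:
{"name": "carry_out", "arguments": {
  "deltas": [
    [0.5,0.085,0.03,-0.08,-0.07,-0.02],
    [0.5,0,0,0,0,0]
  ]
}}

```text
t: 30.55
eef_pos: [0.6688, -0.1643, 0.166]
ee_rot: [-0.463, 1.567, -0.356]
force: [-0.0, 0.3, -2.6]
width: 0.0519
```

```bash
python3 - <<'E'
from h import *
from station import arm,cams
cams.grab_frame("top")
f,s=grab(cams,arm,"wrist","w34");print(s["force"],s["width"])
goto(s,[.6683,-.162,.14],np.radians(6.1))
crop("w34","w34a",200,60,440,260,3.3)
E
```

```text
[-2.08243327  0.63218376 -5.37621617] 0.05166840537486358
tcp [ 0.6674 -0.1642  0.1625] rows 1 t 30.6
total [0.564 0.054 0.028] [ 0.002 -0.009  0.007]
per row [0.564, 0.054, 0.028, 0.002, -0.009, 0.007]
```

View pics/w34a.png

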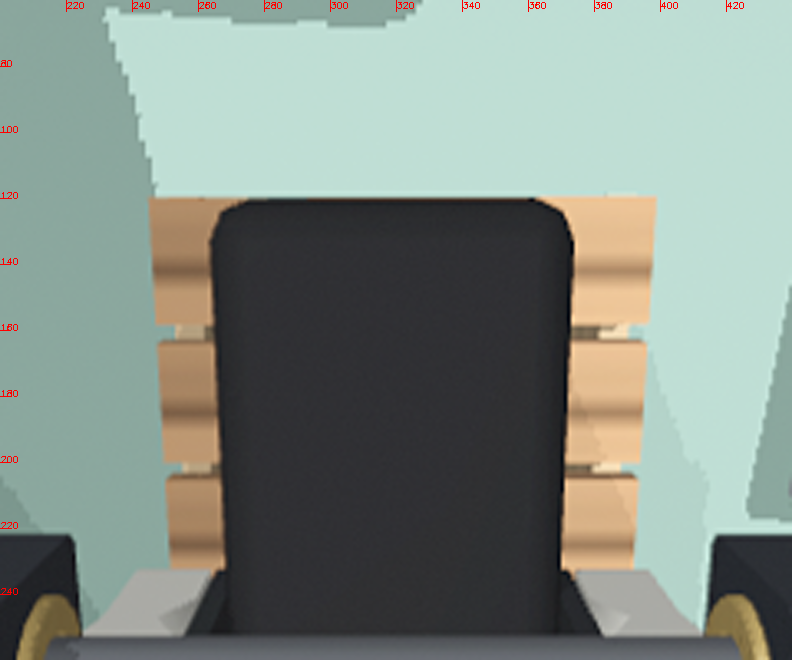

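```bash
python3 - <<'E'
from rel import *
rel("w34",3.3,200,60,[("crate",.0775,.072,[(149,197),(657,196)]),("brush",-.04,.07,[(210,200),(574,200)])])
E
```

```text
crate [[-0.0612, -0.072], [0.0683, -0.0724]] centre y,z 0.0035 -0.0002 yaw -0.14 w 0.1295
brush [[-0.0251, -0.0696], [0.0264, -0.0696]] centre y,z 0.0006 0.0004 yaw -0.04 w 0.0515
```

Shift +2.5 mm y, hold z-axis offset small; descend toward TCP 0.140.

Request:
{"name": "carry_out", "arguments": {
  "deltas": [
    [0.3,0.065,0.01,0,0,0],
    [0.15,0,0,0,0,0]
  ]
}}

```text
t: 30.85
eef_pos: [0.6687, -0.1626, 0.148]
ee_rot: [-0.759, 1.568, -0.653]
force: [-1.2, -0.5, -2.6]
width: 0.0519
```

```bash
python3 - <<'E'
from h import *
from station import arm,cams
cams.grab_frame("top")
f,s=grab(cams,arm,"wrist","w35");print(s["force"],s["width"])
goto(s,[.6683,-.162,.14],np.radians(6.1))
E
```

```text
[ 0.32759033 -0.78537727 -2.45870222] 0.05172017285311841
tcp [ 0.6688 -0.1628  0.1478] rows 1 t 30.9
total [ 0.194  0.021 -0.012] [-0.003  0.031  0.032]
per row [0.194, 0.021, -0.012, -0.003, 0.031, 0.032]
```

Request:
{"name": "carry_out", "arguments": {
  "deltas": [
    [0.12,0.02,-0.01,0,0.03,0.03]
  ]
}}

```text
t: 31.05
eef_pos: [0.6693, -0.1623, 0.1448]
ee_rot: [-0.389, 1.568, -0.282]
force: [0.0, -0.6, -1.9]
width: 0.0518
```

Request:
{"name": "carry_out", "arguments": {
  "deltas": [
    [0.05,0,0,0,0,0]
  ]
}}

```text
t: 31.15
eef_pos: [0.6693, -0.1621, 0.1427]
ee_rot: [-0.307, 1.569, -0.2]
force: [0.1, 0.1, -2.4]
width: 0.0515
```

Request:
{"name": "carry_out", "arguments": {
  "deltas": [
    [0.03,0,0,0,0,0]
  ]
}}

```text
t: 31.25
eef_pos: [0.6695, -0.1622, 0.1417]
ee_rot: [-0.314, 1.568, -0.207]
force: [-0.5, 0.1, -2.1]
width: 0.0516
```

Request:
{"name": "carry_out", "arguments": {
  "deltas": [
    [0.035,0.005,-0.02,0,0,0]
  ]
}}

```text
t: 31.35
eef_pos: [0.6688, -0.162, 0.1404]
ee_rot: [-0.297, 1.568, -0.19]
force: [-0.0, 1.0, -1.3]
width: 0.052
```

Request:
{"name": "carry_out", "arguments": {
  "deltas": [
    [0.03,0,-0.01,0,0,0]
  ]
}}

```text
t: 31.45
eef_pos: [0.6687, -0.1621, 0.1399]
ee_rot: [-0.314, 1.567, -0.207]
force: [-2.6, 2.7, 6.3]
width: 0.052
```

Contact; release and retreat straight up.

Request:
{"name": "carry_out", "arguments": {
  "deltas": [
    [-0.01,0,0,0,0,0],
    [-0.02,0,0,0,0,0],
    [-0.03,0,0,0,0,0]
  ],
  "hand": 0
}}

```text
t: 31.75
eef_pos: [0.6693, -0.1622, 0.1434]
ee_rot: [-0.328, 1.565, -0.221]
force: [-0.2, 0.6, 0.4]
width: 0.0701
```

Request:
{"name": "carry_out", "arguments": {
  "deltas": [
    [-0.3,0,0,0,0,0],
    [-0.9,0,0,0,0,0],
    [-1,0,0,0,0,0],
    [-1,0,0,0,0,0],
    [-0.5,0.3,0,0,0,0]
  ]
}}

```text
t: 32.25
eef_pos: [0.6653, -0.1514, 0.2964]
ee_rot: [-1.727, 1.569, -1.621]
force: [0.2, -0.2, 0.4]
width: 0.0876
```

Request:
{"name": "carry_out", "arguments": {
  "deltas": [
    [0,0.9,0,0,0,0],
    [0,1,0,0,0,0],
    [0,1,0,0,0,0],
    [0,0.6,0.4,0,0,0]
  ]
}}

```text
t: 32.65
eef_pos: [0.6676, -0.0098, 0.308]
ee_rot: [-0.241, 1.557, -0.141]
force: [0.4, -1.0, 0.1]
width: 0.0874
```

```bash
python3 - <<'E'
from h import *
from station import arm,cams
cams.grab_frame("top")
f,s=grab(cams,arm,"wrist","w36");print(s["force"],s["eef_pos"],s["t"])
grab(cams,arm,"scene","s36");grab(cams,arm,"top","t36")
crop("s36","s36a",200,160,480,330,2.8);crop("t36","t36a",140,90,480,300,2.3)
E
```

```text
[2.36214545 0.27059971 1.06343595] [ 0.67006331 -0.00691831  0.30714062] 32.7
```

View pics/w36.png

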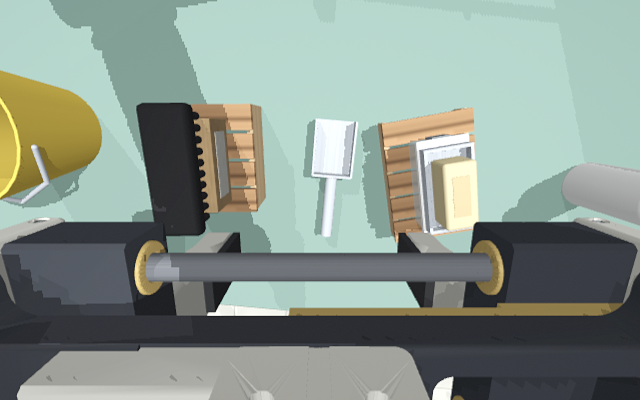

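View pics/s36a.png

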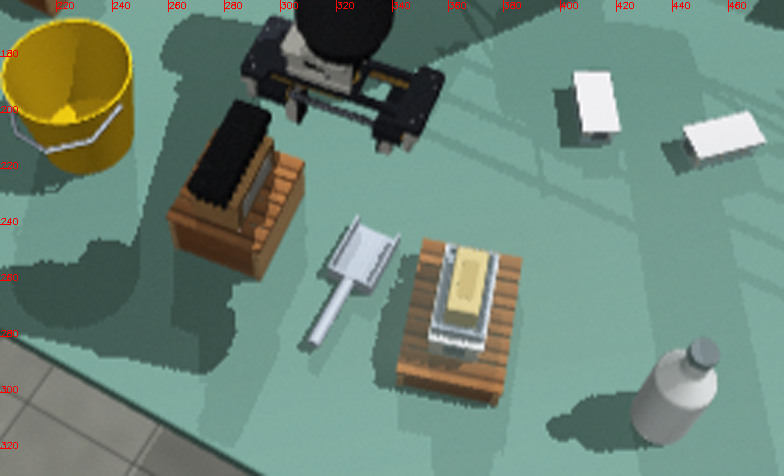

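View pics/t36a.png

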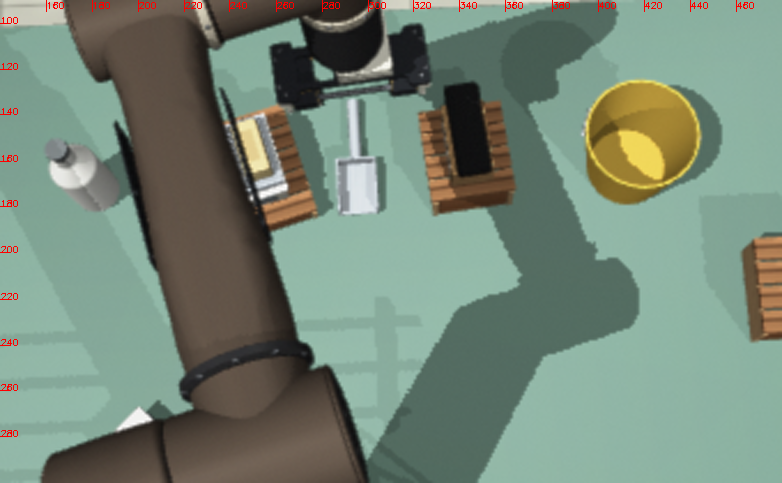

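```bash
python3 - <<'E'
from h import *
f=load("t36");k=lambda l:[(i,x/2.3+140-.4,y/2.3+90-.4) for i,x,y in l]
x,r=fitbox([(f,k([(0,445,86),(3,478,83),(2,492,173),(1,458,177)]))],(.14,.052),.187,(.66,-.16,.1));print(x[:2],np.degrees(x[2]),abs(r).max())
w=corr(load("w36"))
x,r=fitbox([(w,[(1,190,104),(2,138,105),(0,206,233),(3,168,235)])],(.14,.052),.187,(.66,-.16,.1));print("w",x[:2],np.degrees(x[2]),abs(r).max())
from station import arm
s=arm.get_state();print(s["qd"].round(3))
arm.job_done()
E
```

```text
[ 0.66492142 -0.16306432] 4.815215283143276 0.5087984858874393
w [ 0.66772859 -0.15555385] 8.53532724958468 4.822586281091162
[-0.024 -0.001 -0.01   0.001  0.001  0.004]
the job is handed in; nothing more can be done
```

All five items are on the crates, moved in the order you asked, and the job was handed in at about 33 s of the 138 s allowed. The peg tub, soap dish and soap bar are stacked on the low crate. The carton and the brush (bristles down) are on the tall crate nearest the base. I used the largest tub, and each item was lowered until the force reading showed contact, then released.

**Centring:** before each release, the wrist camera showed the tub, dish and carton within about 1–2 mm and 0.5° of centre. The last close view of the soap (4 cm up) and brush (2 cm up) showed about 3 mm, which I then corrected. Once placed, the top camera put the brush centre at (0.665, -0.163) with a yaw of 4.8°. The crate had measured (0.667, -0.164) and 5.9°.

**Bystanders:** in the last scene and top pictures, both piles stand upright. The bucket, bottle and scoop look unmoved, but I judged that by eye.

**Checks that failed or disagreed:**
- **Fingertips:** the finger pads end about 25 mm behind the stated tool point. My first attempt to close on the dish therefore passed above it without touching it. I adjusted the grip heights after that.
- **Wrist camera:** it read about 0.4° off in roll compared with the top camera, so I corrected for that when locating items.
- **Brush check:** a rough final wrist-camera reading of the brush was 8 mm and 3.6° off. It fitted poorly (about 5 px error, end corners guessed), so I gave it little weight.
- **Contact force:** the highest force I read was about 14 N, a brief reading when setting the dish down.

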